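Refit the slotted cover of a downdraft filter box

ROBOT

A 6-joint arm with a two-finger parallel gripper is mounted at the origin on the work surface. World frame = base frame: x ahead of the robot, y to its left, z up, the work surface at z = 0. Lengths are in m, angles in rad, forces in N, time in s.
With the tool pointing down it reaches from about 0.375 to 0.9 m from the base axis. Payload 3.1 kg.
Tool frame: the origin (TCP) lies midway between the tips of the shut fingers; the grasp point (between the pads) lies pinch_z behind it (pinch_z is the distance from the TCP to the grasp point, in m); y points along the fingers, z is the direction in which the jaws open and shut, and the axes are right-handed (so a half turn about y gives the same grasp; the last joint's range is limited). The gripper opens to 87 mm and grips with 3 to 60 N. Pads are 19 mm wide; open, the fingers measure 117 mm over their backs; the gripper's body (75 mm by 190 mm) begins 51 mm behind the grasp point.
Start: joints at [-1.512, 0.527, 1.433, -0, 1.181, -0.178], TCP at [0.147, -0.607, 0.223] pointing down, gripper open.
Joint ranges: [-3.08, 3.08], [-0.75, 2.2], [0.22, 2.44], [-1.43, 4.57], [0, 2.65], [-2.85, 2.85]. Speed limits (rad/s): [2.79, 2.79, 3.14, 3.14, 3.14, 3.14].

INTERFACE

Orientations are given as a unit quaternion [x, y, z, w].
In Python, from rig import get_obs, camera, hand_in, pinch_z gives the robot as it stands. The module is installed in compiled form; this text tells all that it offers.
- The arm moves only by the tool arm_command, never from a script. Its argument "plan" is a list of rows, each a list of 2 entries, a list of its own where there are three numbers: the shift along the world's x, y, z in units of 25 mm (1.0 is 25 mm), then the turn about the world's z in units of 5 degrees (1.0 is 5 degrees). A call has 1 to 5 rows; each row is the pose to reach, as a shift and turn from the pose commanded when the call began; what a row does not reach only later rows make up. A row lasts 1/10 s, in which the tool goes at most 50 mm and 8.59 degrees, less where a joint would pass 70% of its speed; a pose out of reach is approached as far as the arm can. A call with a gripper value outside its range is refused whole. "fingers" is the opening, from -1 (shut) to 1 (fully open), set as the call begins (left out, the last holds). The fingers move at their own pace and stop on an object; "force" is the grip in N (left out, the last holds). Time passes only in rows, so rows that repeat a pose let the fingers close. It gives the time, the measured TCP pose, the force and the opening at its end, in the units of the state.
- get_obs(): the state, without advancing time (a new reading comes with each control period).
- camera(name): name is "scene" or "top" or "wrist"; returns a dict with "pixels" (384x512x3 uint8, red, green, blue), "camera_matrix" (3x3 intrinsics, pixels), "R" (3x3) and "t" (3): a world point X has camera coordinates R X + t. Camera axes: x right, y down, z forward; pixel columns grow to the right and rows downward; lengths in m; the calibration is good to about 2 mm. The wrist camera is an equidistant fisheye: a pixel r from the principal point sees the ray r / f radians off the axis. A picture is of the moment at which its call begins. There is no depth.
- hand_in(): hands the job in, once; it reports no verdict.
The state is a dict: "time": time; "q": joint angles; "joint_velocities": joint speeds; "joint_torque": joint torques, N m; "position": TCP position; "tool_rot": TCP orientation; "ft_force": force on the tool from outside, world axes, zero at the start; "moment": the same for the moment, N m; "grip_width": finger opening in m.
Only numpy, scipy, OpenCV 4.12 (cv2) and the standard library are available. Lean on these libraries where they do the work, as an engineer would, in place of code of your own. Each camera call takes 0.05 s, during which the arm holds its last target.

TASK

The prefilter in the steel downdraft box has been changed: put its slotted cover back on. Hold the cover tilted, near edge up, push its thin flange in under the box's lip against the sprung seal without crushing it, then lower the near edge (do not let it drop) and press it down until the cover lies flat and flush in the frame; then turn the latch on the near rim until its tongue lies straight over the cover's edge and its pointed tail is in line with the engraved mark. Let go, and leave the other things on the bench where they are.

Things in the scene. Friction and masses are not known exactly. Their poses are not given: they have to be found in the camera images.
- filter_box: Fixed steel box, 226 x 220 mm, open on top, pale pleated filter inside. Frame: z up, +x from the latch side (near the robot) to the lip side, yaw within 0.15 rad of the world's; origin on the bench below the well. Well: x from -80 mm (front rim's inner face) to the seal, y -93 to 93 mm. Front rim (x -130 to -80 mm, carries the latch) and the 17 mm side walls are 62 mm high, flush with a seated cover.
- lip_edge (a point): Middle of the lip's lower free edge, (70, 0, 63) mm in the box frame: mouth of the gap for the flange. The lip is a flat strip along the whole far side, x 70 to 96 mm, underside 63 mm, top 65.5 mm above the bench, so the gap over the ledge is 13 mm high.
- seal: Black rubber seal bar in the gap under the lip, 176 mm long, 9 mm high; origin in the middle of its face's foot, at (78, 0, 50) mm in the box frame when free. Sprung: it yields 5 mm to +x, 2.5 N at first, 5.5 N at its hard stop; over 35 N crushes it. Rim to free seal is 2 mm less than the cover's length, so the cover goes down only while pressing the seal in; then the seal pushes it to the rim.
- seat (a point): Where the origin of the seated cover belongs, (-10, 0, 50) mm in the box frame: level with the ledges (11 mm wide at the sides, 10 mm at the front, 40 mm under the lip) that carry the cover, 12 mm below the rim. 3 mm play on either side in y. The near edge may hang on the rim by the seal's pressure: press down with 5 to 15 N.
- cover: Loose slotted steel cover, 0.3 to 0.5 kg, flat on the bench beside the box, flange away from the robot, yaw within 0.8 rad. Pan 140 (x) x 180 (y) x 12 mm; origin in the middle of the pan's underside, z up. At its +x side a flange, flush with the underside: x 70 to 90 mm, 170 mm long, 4 mm thick. On top in the middle an upright black grip block.
- cover_grip (a point): In the grip block, 32 mm above the middle of the cover's underside. The block is 24 mm thick (x), 90 mm long (y); its top is 46 mm above the underside, 34 mm above the pan.
- cover_edge (a point): Middle of the flange's outer lower edge, 90 mm in +x from the cover's origin, at underside level.
- latch (a joint): Angle of the turn latch (rad) about the vertical, counter-clockwise seen from above. 0 = latched: tongue to the box's +x, over the cover's near edge, pointed tail to the engraved line on the front rim. Starts at 1.15 to 1.5 (tongue along the rim, clear of the well); turns from -0.6 to 1.7 with no stop at 0 and stays where left; friction 0.05 N m.
- latch_grip (a point): On the latch's axis at (-104, 0, 79.5) mm in the box frame, half-way up its upright grip bar: 10 mm thick, 34 mm long in the tongue's direction (17 mm tongue side, 17 mm to the pointed tail), 68.5 to 90.5 mm above the bench. Below it the tongue: 12 mm wide, 4 mm thick, reaching 42 mm from the axis, its underside 2.5 mm above a seated cover.
- ink_bottle: Bystander: small black bottle with a grey cone cap, 28 mm wide, 62 mm high, between box and cover.
- forceps: Bystander: flat steel forceps, 130 mm long, lying on the left.
- jar_small: Bystander: clear jar with white cap, 56 mm wide, 62 mm high, beyond box and cover.
- jar_large: Bystander: clear jar with white cap, 84 mm wide, 95 mm high, on the left.
- wash_bottle: Bystander: white bottle, 68 mm wide, 170 mm high, on the right.
- cassettes: Bystander: pile of three white tissue cassettes, 40 x 28 x 18 mm, in the middle, near the robot.
- steel_cup: Bystander: steel cup, 68 mm wide, 75 mm high, on the right.
Mind the look-alikes: they are no part of the job. What is shaped like the cover but blue or orange is not meant.

How it is judged:
By the outcome, as a careful person would: the job done as asked, in the order asked, and still so for the second after the job is handed in, with the robot touching nothing.
It also fails if it takes over 67 s, if anything falls off the work surface, if the arm or the gripper's body presses on something with over 40 N, if the wrist force passes 120 N, or if a joint passes its speed limit or range.

## Working session

There is one attempt and no reset: what is moved stays moved. The work goes in short steps, Python scripts to look and compute and a tool call to move; the robot and the scene stay as the last step left them, time stands still between calls to the robot, and variables do not carry over. Pictures are saved under pics/ and viewed, and the job is handed in when it is done.

Besides the shell and the picture viewer there is one more tool, called after "Emit:" in YAML: its name, and indented under it one key for each argument. arm_command: Moves the arm, as the interface text tells. Its arguments: {"type":"object","properties":{"plan":{"type":"array"},"fingers":{"type":"number"},"force":{"type":"number"}},"required":["plan"]}

```bash
mkdir -p pics
python3 - <<'E'
from rig import get_obs,camera,pinch_z
import cv2,numpy as np
print(pinch_z,get_obs())
for n in("scene","top","wrist"):
    c=camera(n); cv2.imwrite(f"pics/a_{n}.png",c["pixels"][:,:,::-1]); np.savez(f"pics/a_{n}.npz",**c)
    print(n,c["camera_matrix"],c["R"],c["t"])
E
```

```text
0.0187 {'time': 0.0, 'q': array([-1.51150231e+00,  5.28467804e-01,  1.43393062e+00, -2.71144869e-05,
        1.18137812e+00, -1.78475625e-01]), 'joint_velocities': array([6.95563141e-05, 1.18339971e-03, 3.94670653e-04, 4.42522730e-04,
       1.17659585e-03, 3.22768881e-04]), 'joint_torque': array([-5.44653776e-04, -4.40040064e+01, -1.76591760e+01,  6.31680270e-02,
        5.83060272e-02, -1.58285475e-04]), 'position': array([ 0.14720074, -0.60665125,  0.22156162]), 'tool_rot': array([-0.08383282,  0.70288611, -0.70134355,  0.08390709]), 'ft_force': array([-0.47802869, -0.25745305, -0.22139618]), 'moment': array([ 0.04327628,  0.0031078 , -0.04980449]), 'grip_width': 0.08700598840032969}
scene [[437.42713597   0.         256.65920844]
 [  0.         437.42713597 190.79684679]
 [  0.           0.           1.        ]] [[-0.63270828  0.77438453 -0.00297348]
 [ 0.55710166  0.45250426 -0.69633156]
 [-0.53788287 -0.44223127 -0.7177141 ]] [ 0.30917368 -0.24130724  1.78408612]
top [[499.28011643   0.         253.1734474 ]
 [  0.         499.28011643 198.78535477]
 [  0.           0.           1.        ]] [[-0.01638905 -0.99984485  0.00645614]
 [-0.98047981  0.01480563 -0.19606155]
 [ 0.19593554 -0.00954337 -0.98057034]] [-0.00161996  0.53625077  1.56466709]
wrist [[297.31863964   0.         255.22633365]
 [  0.         297.31863964 191.53505692]
 [  0.           0.           1.        ]] [[ 0.23503462 -0.97198549 -0.00171491]
 [-0.93322878 -0.22615547  0.27917334]
 [-0.27174027 -0.064015   -0.96023919]] [-0.62362087 -0.0329451   0.39197858]
```

View pics/a_top.png

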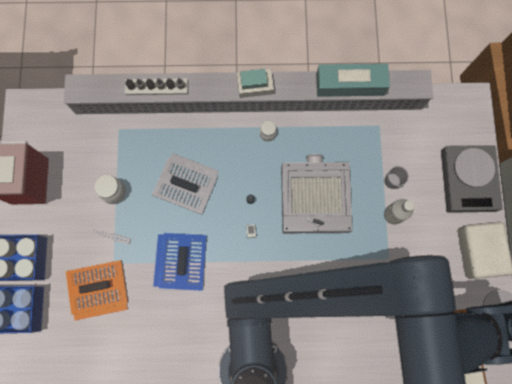

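View pics/a_scene.png

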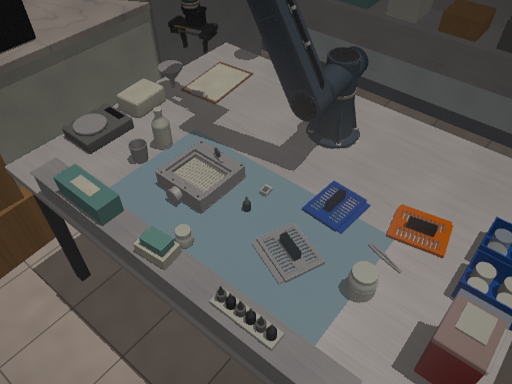

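View pics/a_wrist.png

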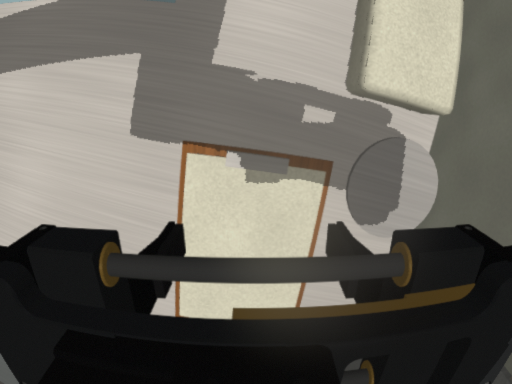

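```bash
cat > h.py <<'E'
import numpy as np,cv2
from scipy.spatial.transform import Rotation as Rn
def load(n): return dict(np.load(n))
def px2w(c,uv,z,fish=False):
    K=c["camera_matrix"];R=c["R"];t=c["t"]
    d=np.array([(uv[0]-K[0,2])/K[0,0],(uv[1]-K[1,2])/K[1,1]])
    if fish:
        r=np.hypot(*d); s=np.sin(r)/r if r>1e-9 else 1; ray=np.array([d[0]*s,d[1]*s,np.cos(r)])
    else: ray=np.array([d[0],d[1],1.])
    w=R.T@ray; o=-R.T@t; return o+w*(z-o[2])/w[2]
def w2px(c,X,fish=False):
    K=c["camera_matrix"];p=c["R"]@np.asarray(X)+c["t"]
    if fish:
        r=np.hypot(p[0],p[1]);th=np.arctan2(r,p[2]);d=p[:2]/max(r,1e-12)*th
    else: d=p[:2]/p[2]
    return np.array([K[0,0]*d[0]+K[0,2],K[1,1]*d[1]+K[1,2]])
E
python3 - <<'E'
from h import *
c=load("pics/a_top.npz")
for n,uv,z in [("cover",(185,184),.03),("coverTL",(174,155),.0),("TR",(218,172),.012),("BL",(153,200),.012),("BR",(203,213),.012),("boxTL",(282,163),.065),("TR",(349,162),.065),("BL",(282,233),.062),("BR",(352,232),.062),("latch",(318,222),.08),("ink",(251,199),.03),("jar",(268,130),.03)]:
    print(n,px2w(c,uv,z).round(3))
im=c["pixels"][:,:,::-1]
cv2.imwrite("pics/a_z.png",cv2.resize(im[115:260,140:380],None,fx=3.3,fy=3.3,interpolation=cv2.INTER_CUBIC))
E
```

```text
cover [0.594 0.214 0.03 ]
coverTL [0.703 0.256 0.   ]
TR [0.638 0.106 0.012]
BL [0.545 0.322 0.012]
BR [0.499 0.156 0.012]
boxTL [ 0.651 -0.106  0.065]
TR [ 0.652 -0.325  0.065]
BL [ 0.422 -0.1    0.062]
BR [ 0.422 -0.323  0.062]
latch [ 0.453 -0.213  0.08 ]
ink [ 0.54  -0.003  0.03 ]
jar [ 0.777 -0.064  0.03 ]
```

View pics/a_z.png

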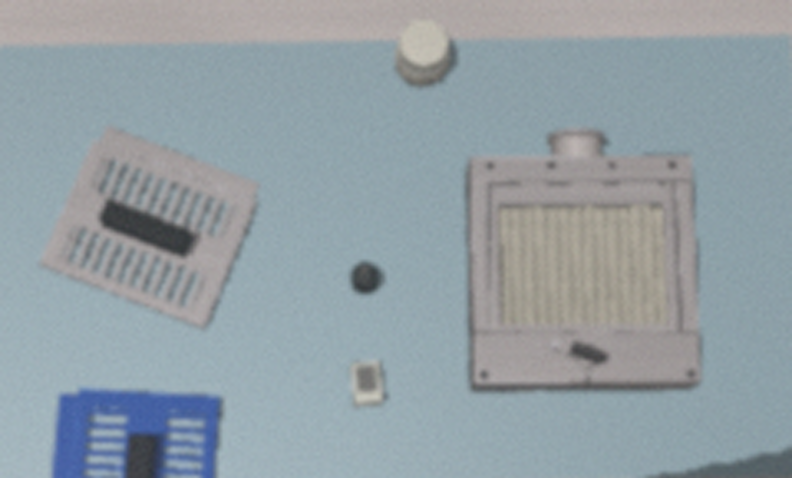

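Run:
```python
from h import *
from rig import get_obs
o=get_obs();R=Rn.from_quat(o["tool_rot"]).as_matrix();print(R.round(3))
```

```text
[[-0.972 -0.     0.236]
 [-0.236  0.002 -0.972]
 [-0.    -1.    -0.002]]
```

Emit:
arm_command:
  plan:
    - [[2, 2, 0.3], -1]
    - [[4, 4, 0.6], -2]
    - [[6, 6, 0.8], -2.7]
    - [[8, 8, 0.8], -2.7]
    - [[10, 10, 0.8], -2.7]
  fingers: 0.0

```text
time: 0.65
position: [0.3245, -0.4296, 0.2404]
tool_rot: [0.0, -0.707, 0.707, -0.001]
ft_force: [1.3, -0.7, -0.6]
grip_width: 0.055
```

Emit:
arm_command:
  plan:
    - [[1.5, 1.5, 0], 0]
    - [[2.5, 3.5, 0], 0]
    - [[2.5, 5.5, 0], 0]
    - [[2.5, 5.5, 0], 0]
    - [[2.5, 5.5, 0], 0]

```text
time: 1.15
position: [0.3859, -0.2918, 0.2403]
tool_rot: [-0.002, 0.707, -0.707, 0.002]
ft_force: [-0.4, -1.1, 0.4]
grip_width: 0.0437
```

Emit:
arm_command:
  plan:
    - [[1, 1, 0], 0]
    - [[2, 2, 0], 0]
    - [[3, 2.9, 0], 0]
    - [[3, 2.9, 0], 0]
    - [[3, 2.9, 0], 0]

```text
time: 1.65
position: [0.4614, -0.2226, 0.2402]
tool_rot: [0.001, -0.707, 0.708, -0.001]
ft_force: [0.0, 0.3, 0.3]
grip_width: 0.0436
```

Run:
```python
from rig import get_obs,camera
import cv2,numpy as np
for n in("wrist","top"):
    c=camera(n); cv2.imwrite(f"pics/b_{n}.png",c["pixels"][:,:,::-1]); np.savez(f"pics/b_{n}.npz",**c)
o=get_obs();print(o["position"],o["time"])
im=cv2.imread("pics/b_wrist.png");cv2.imwrite("pics/b_w2.png",cv2.resize(im,None,fx=1.55,fy=1.55,interpolation=cv2.INTER_CUBIC))
```

```text
[ 0.46051056 -0.22279385  0.24018198] 1.75
```

View pics/b_w2.png

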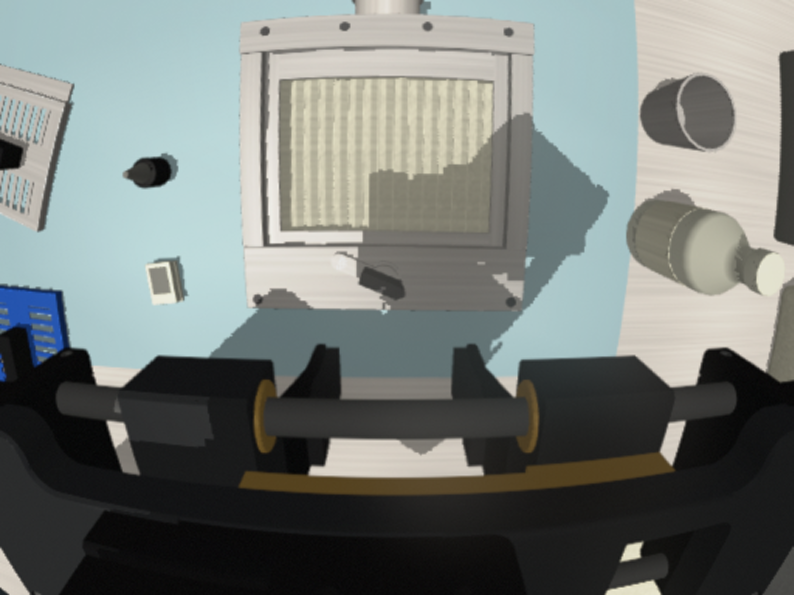

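Run:
```python
import cv2
im=cv2.imread("pics/b_wrist.png")
a=im[5:205,150:350]; cv2.imwrite("pics/b_box.png",cv2.resize(a,None,fx=3,fy=3,interpolation=cv2.INTER_CUBIC))
a=im[150:205,150:350]; cv2.imwrite("pics/b_front.png",cv2.resize(a,None,fx=4,fy=4,interpolation=cv2.INTER_CUBIC))
```

```text
(no output)
```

View pics/b_box.png

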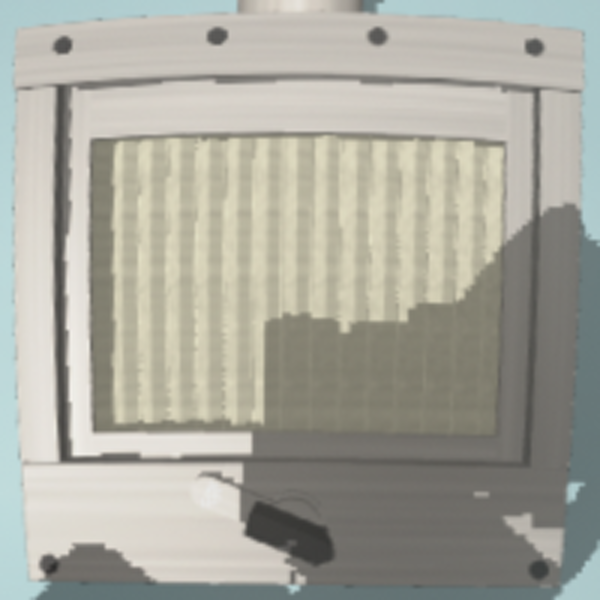

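View pics/b_front.png

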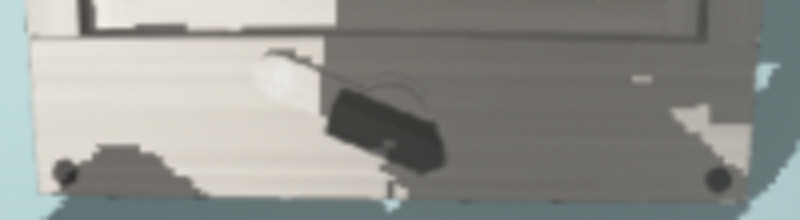

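```bash
cat > fitbox.py <<'E'
from h import *
from scipy.optimize import least_squares
c=load("pics/b_wrist.npz")
P=[((31,580),(-130,110,62)),((562,585),(-130,-110,62)),((60,462),(-80,93,62)),((529,465),(-80,-93,62)),((14,30),(96,110,65.5)),((585,30),(96,-110,65.5)),((17,90),(70,110,65.5)),((583,92),(70,-110,65.5))]
uv=np.array([p[0] for p in P])/3+[150,5]; M=np.array([p[1] for p in P])/1000
def f(p,full=False):
    R=Rn.from_euler('z',p[2]).as_matrix()
    X=M@R.T+[p[0],p[1],p[3] if len(p)>3 else 0]
    return (np.array([w2px(c,x,True) for x in X])-uv).ravel()
for p0 in ([.556,-.213,0],[.556,-.213,0,0]):
    s=least_squares(f,p0);print(s.x.round(4));print(s.fun.reshape(-1,2).round(2).tolist())
p=s.x
# latch
for uv2,z in [((74/1,0),0)]:pass
for n,(u,v),z in [("tongue tip px",(272/4+150,76/4+150),.0685),("bar tongue end",(335/4+150,108/4+150),.0905),("bar tail tip",(445/4+150,160/4+150),.0905)]:
    X=px2w(c,(u,v),z,True);d=X-[p[0],p[1],0];cz,sz=np.cos(p[2]),np.sin(p[2]);print(n,X.round(4),(d[0]*cz+d[1]*sz).round(4),(-d[0]*sz+d[1]*cz).round(4))
E
python3 fitbox.py
```

```text
[ 0.5588 -0.2147 -0.0075]
[[-0.32, 0.59], [-0.23, 0.51], [0.45, 0.16], [0.39, 0.3], [0.73, -0.61], [-0.51, -0.27], [-1.13, -0.24], [0.55, -0.44]]
[ 0.5588 -0.2147 -0.0075 -0.001 ]
[[-0.09, 0.34], [-0.45, 0.25], [0.67, -0.0], [0.19, 0.14], [0.99, -0.39], [-0.76, -0.04], [-0.87, -0.07], [0.29, -0.26]]
tongue tip px [ 0.4683 -0.1794  0.0685] -0.0908 0.0347
bar tongue end [ 0.4641 -0.1991  0.0905] -0.0949 0.0149
bar tail tip [ 0.4495 -0.2289  0.0905] -0.1092 -0.015
```

Emit:
arm_command:
  plan:
    - [[0.8, 1.3, 0], 1.7]
    - [[1.6, 2.6, 0], 3.4]
    - [[2.2, 3.9, 0], 5.1]
    - [[2.8, 5.2, 0], 6.8]
    - [[3.2, 6.5, 0], 8.5]

```text
time: 2.25
position: [0.5418, -0.0594, 0.2404]
tool_rot: [0.258, -0.658, 0.659, -0.258]
ft_force: [-0.4, -0.1, 0.2]
grip_width: 0.0432
```

Emit:
arm_command:
  plan:
    - [[0.3, 1.5, 0], 1.5]
    - [[0.6, 3, 0], 3]
    - [[0.9, 4.5, 0], 4.5]
    - [[1, 6, 0], 5.5]
    - [[1, 7.5, 0], 5.5]

```text
time: 2.75
position: [0.5667, 0.1284, 0.2403]
tool_rot: [0.406, -0.579, 0.579, -0.406]
ft_force: [1.0, -0.0, -0.7]
grip_width: 0.0435
```

Emit:
arm_command:
  plan:
    - [[0, 0, 0], 0]
    - [[0, 0, 0], 0]
    - [[0, 0, 0], 0]

```text
time: 3.05
position: [0.5662, 0.127, 0.2403]
tool_rot: [0.406, -0.579, 0.579, -0.405]
ft_force: [0.2, -1.2, 0.3]
grip_width: 0.0435
```

Run:
```python
from rig import get_obs,camera
import cv2,numpy as np
c=camera("wrist"); cv2.imwrite(f"pics/c_w.png",cv2.resize(c["pixels"][:,:,::-1],None,fx=1.55,fy=1.55,interpolation=cv2.INTER_CUBIC)); np.savez(f"pics/c_wrist.npz",**c)
o=get_obs();print(o["position"],o["time"],o["q"])
```

```text
[0.56620267 0.12690713 0.24026527] 3.1 [ 2.82855696e-02  4.46970671e-01  1.52724374e+00 -5.58291900e-04
  1.16755449e+00  3.77904468e-01]
```

View pics/c_w.png

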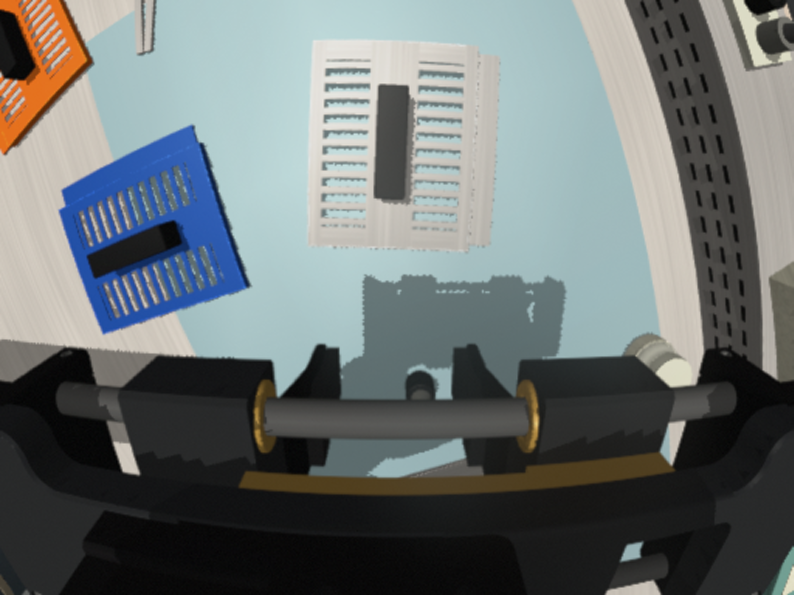

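Run:
```python
from h import *
c=load("pics/c_wrist.npz")
im=c["pixels"][:,:,::-1]
a=im[15:170,190:330]; cv2.imwrite("pics/c_cov.png",cv2.resize(a,None,fx=3.8,fy=3.8,interpolation=cv2.INTER_CUBIC))
```

```text
(no output)
```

View pics/c_cov.png

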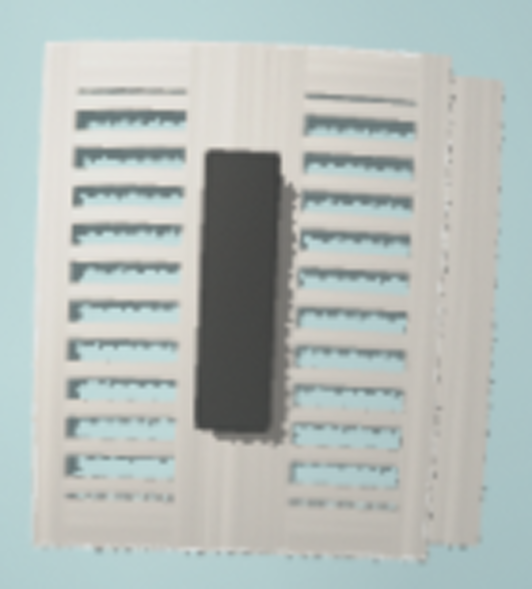

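```bash
cat > fitcov.py <<'E'
from h import *
from scipy.optimize import least_squares
c=load("pics/c_wrist.npz")
P=[((46,41),(-70,90,12)),((33,545),(-70,-90,12)),((449,53),(70,90,12)),((428,557),(70,-90,12)),((501,80),(90,85,4)),((481,545),(90,-85,4)),((205,150),(-12,45,46)),((280,151),(12,45,46)),((196,430),(-12,-45,46)),((271,432),(12,-45,46))]
uv=np.array([p[0] for p in P])/3.8+[190,15]; M=np.array([p[1] for p in P])/1000
def f(p):
    R=Rn.from_euler('z',p[2]).as_matrix()
    X=M@R.T+[p[0],p[1],p[3] if len(p)>3 else 0]
    return (np.array([w2px(c,x,True) for x in X])-uv).ravel()
for p0 in ([.594,.214,-.34],[.594,.214,-.34,0]):
    s=least_squares(f,p0);print(s.x.round(4));print(s.fun.reshape(-1,2).round(2).tolist())
from rig import get_obs
o=get_obs();R=Rn.from_quat(o["tool_rot"]).as_matrix();print(np.degrees(np.arctan2(R[1,2],R[0,2])),np.degrees(s.x[2]))
E
python3 fitcov.py
```

```text
[ 0.5968  0.2188 -0.3825]
[[-0.41, 0.29], [0.14, 0.47], [0.41, 0.38], [0.01, 0.54], [0.2, -0.39], [-0.4, -0.29], [-0.26, -0.64], [0.38, -0.29], [-0.2, -0.05], [0.13, 0.05]]
[ 0.5969  0.2188 -0.3825 -0.0009]
[[-0.27, 0.43], [0.28, 0.32], [0.32, 0.52], [-0.07, 0.4], [0.07, -0.27], [-0.51, -0.42], [-0.21, -0.55], [0.38, -0.19], [-0.15, -0.13], [0.13, -0.04]]
-20.019132283232977 -21.914665138168328
```

Emit:
arm_command:
  plan:
    - [[0.6, 1.8, -1], -0.38]
    - [[1.2, 3.5, -2.5], -0.38]
    - [[1.22, 3.68, -4], -0.38]
    - [[1.22, 3.68, -5.5], -0.38]
    - [[1.22, 3.68, -6], -0.38]

```text
time: 3.6
position: [0.5938, 0.2191, 0.086]
tool_rot: [-0.399, 0.587, -0.585, 0.393]
ft_force: [-0.5, 0.2, -0.5]
grip_width: 0.0433
```

Emit:
arm_command:
  plan:
    - [[0, 0, -1], 0]
    - [[0, 0, -2.25], 0]
    - [[0, 0, -2.25], 0]
    - [[0, 0, -2.25], 0]

```text
time: 4.0
position: [0.5972, 0.2198, 0.0349]
tool_rot: [0.396, -0.586, 0.586, -0.396]
ft_force: [-0.1, 0.2, -0.0]
grip_width: 0.0434
```

```bash
cat > snap.py <<'E'
import sys
from rig import get_obs,camera
from h import *
def snap(tag,cams=("wrist",)):
    for n in cams:
        c=camera(n); cv2.imwrite(f"pics/{tag}_{n}.png",cv2.resize(c["pixels"][:,:,::-1],None,fx=1.55,fy=1.55,interpolation=cv2.INTER_CUBIC)); np.savez(f"pics/{tag}_{n}.npz",**c)
    o=get_obs();R=Rn.from_quat(o["tool_rot"]).as_matrix()
    print(o["time"],o["position"].round(4),np.degrees(np.arctan2(R[1,2],R[0,2])).round(2),o["ft_force"].round(2),o["moment"].round(3),o["grip_width"].round(4))
if __name__=="__main__": snap(sys.argv[1],sys.argv[2].split(",") if len(sys.argv)>2 else ("wrist",))
E
python3 snap.py d wrist,scene
```

```text
Traceback (most recent call last):
  File "snap.py", line 9, in <module>
    if __name__=="__main__": snap(sys.argv[1],sys.argv[2].split(",") if len(sys.argv)>2 else ("wrist",))
                             ~~~~^^^^^^^^^^^^^^^^^^^^^^^^^^^^^^^^^^^^^^^^^^^^^^^^^^^^^^^^^^^^^^^^^^^^^^^
  File "snap.py", line 8, in snap
    print(o["time"],o["position"].round(4),np.degrees(np.arctan2(R[1,2],R[0,2])).round(2),o["ft_force"].round(2),o["moment"].round(3),o["grip_width"].round(4))
                                                                                                                                      ^^^^^^^^^^^^^^^^^^^^^
AttributeError: 'float' object has no attribute 'round'
```

View pics/d_wrist.png

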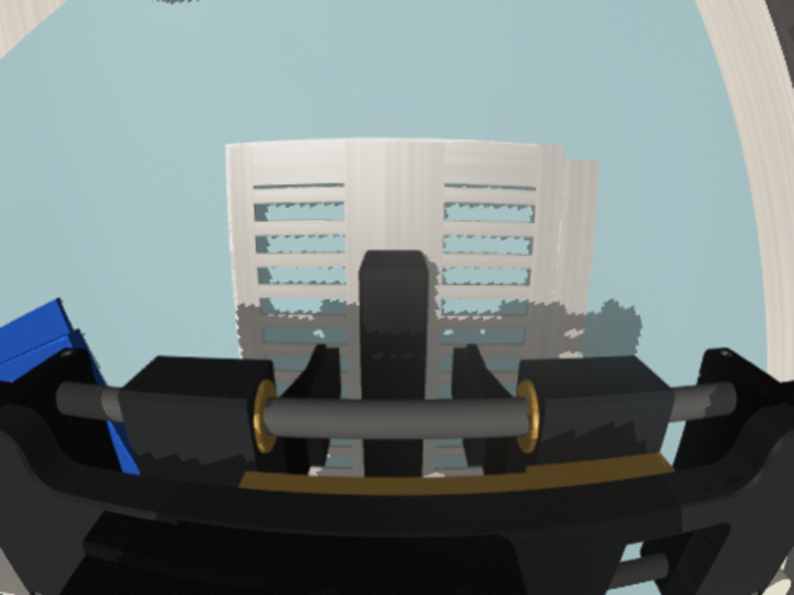

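```bash
sed -i 's/o\["grip_width"\].round(4)/round(o["grip_width"],5)/' snap.py
```

Emit:
arm_command:
  plan:
    - [[0, 0, 0], 0]
    - [[0, 0, 0], 0]
    - [[0, 0, 0], 0]
    - [[0, 0, 0], 0]
    - [[0, 0, 0], 0]
  fingers: -1
  force: 20

```text
time: 4.6
position: [0.5967, 0.221, 0.0348]
tool_rot: [0.396, -0.585, 0.586, -0.397]
ft_force: [-1.1, -0.1, 5.4]
grip_width: 0.0237
```

Emit:
arm_command:
  plan:
    - [[0, 0, 0.1], 0]
    - [[0, 0, 0.3], 0]
    - [[0, 0, 0.6], 0]
    - [[0, 0, 0.8], 0]
    - [[0, 0, 0.8], 0]

```text
time: 5.1
position: [0.5972, 0.221, 0.055]
tool_rot: [0.396, -0.585, 0.586, -0.397]
ft_force: [0.4, -0.7, -3.9]
grip_width: 0.024
```

```bash
python3 snap.py e wrist,scene
```

```text
5.2 [0.5965 0.2208 0.0543] -21.77 [ 0.2  -0.18 -4.04] [ 0.013 -0.018 -0.03 ] 0.0239
```

View pics/e_wrist.png

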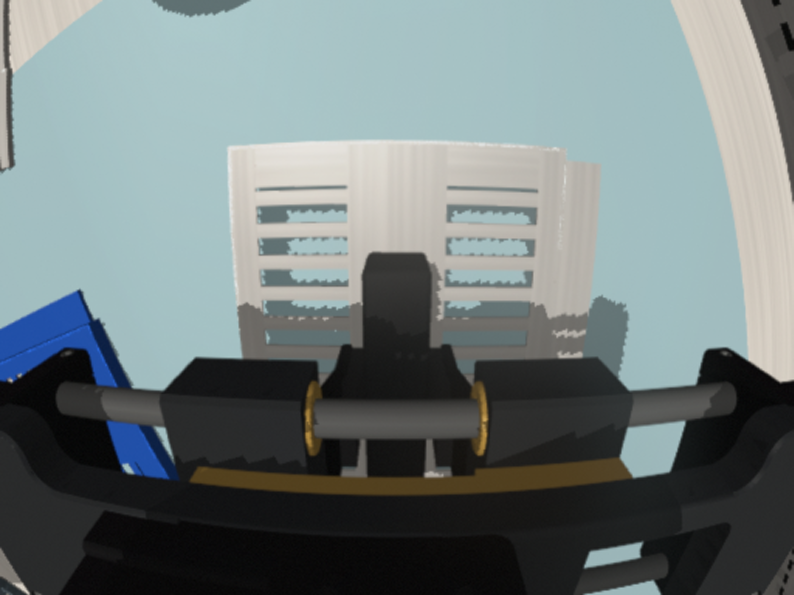

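Run:
```python
from h import *
t=load("pics/a_top.npz");w=load("pics/c_wrist.npz")
for r in (113,108,101): print([px2w(t,(300,r),z).round(3)[:2] for z in (0,.06)])
print(px2w(w,(632/1.55,20/1.55),0,True),px2w(w,(715/1.55,330/1.55),0,True))
```

```text
[array([ 0.848, -0.178]), array([ 0.825, -0.171])]
[array([ 0.866, -0.179]), array([ 0.843, -0.172])]
[array([ 0.892, -0.18 ]), array([ 0.867, -0.173])]
[0.85803683 0.26966896 0.        ] [ 0.87673092 -0.07050578  0.        ]
```

Emit:
arm_command:
  plan:
    - [[0, 0, 1.2], 0]
    - [[0, 0, 2.4], 0.5]
    - [[0.5, -1, 3.4], 1]
    - [[1, -2.2, 3.4], 1.8]
    - [[1.5, -3.4, 3.4], 2.6]
  force: 25

```text
time: 5.7
position: [0.6347, 0.1354, 0.1403]
tool_rot: [0.461, -0.535, 0.536, -0.462]
ft_force: [0.1, 0.1, -4.8]
grip_width: 0.0237
```

Emit:
arm_command:
  plan:
    - [[0.4, -1.5, 0], 0.6]
    - [[0.8, -3, 0], 1.1]
    - [[1.2, -4.5, 0], 1.67]
    - [[1.6, -6, 0], 1.67]
    - [[2, -7.5, 0], 1.67]

```text
time: 6.2
position: [0.6836, -0.0531, 0.1384]
tool_rot: [-0.498, 0.502, -0.501, 0.498]
ft_force: [0.6, 0.8, -4.2]
grip_width: 0.0238
```

```bash
python3 snap.py f wrist
```

```text
6.25 [ 0.6865 -0.0614  0.1388] -0.63 [ 3.25 -7.12 -3.26] [-0.897 -0.418  0.045] 0.02375
```

Emit:
arm_command:
  plan:
    - [[0.3, -1.3, 0], 0]
    - [[0.6, -2.8, 0], 0]
    - [[0.75, -4.3, 0], 0]
    - [[0.75, -5.5, 0], 0]
    - [[0.75, -6.1, 0], 0]

```text
time: 6.75
position: [0.7021, -0.2073, 0.1383]
tool_rot: [-0.498, 0.503, -0.503, 0.497]
ft_force: [-0.1, -0.3, -4.9]
grip_width: 0.0236
```

Emit:
arm_command:
  plan:
    - [[0, 0, -0.3], 0]
    - [[0, 0, -0.6], 0]
    - [[0, 0, -1], 0]
    - [[0, 0, -1], 0]

```text
time: 7.15
position: [0.701, -0.2012, 0.1112]
tool_rot: [-0.499, 0.503, -0.499, 0.498]
ft_force: [-0.1, 0.6, -4.6]
grip_width: 0.0236
```

```bash
python3 snap.py g wrist,scene
```

```text
7.25 [ 0.7024 -0.2024  0.1131] -0.32 [ 0.24 -0.07 -3.99] [-0.03  -0.106  0.03 ] 0.02362
```

View pics/g_wrist.png

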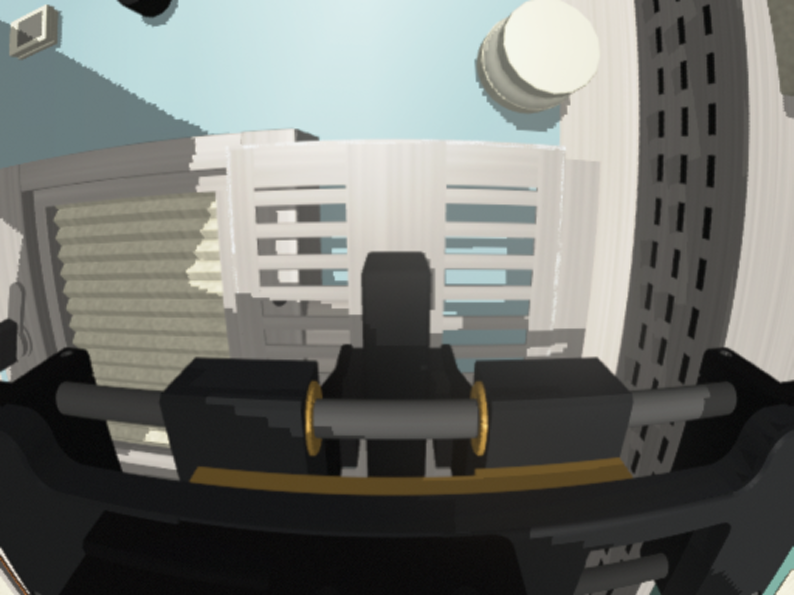

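View pics/g_scene.png

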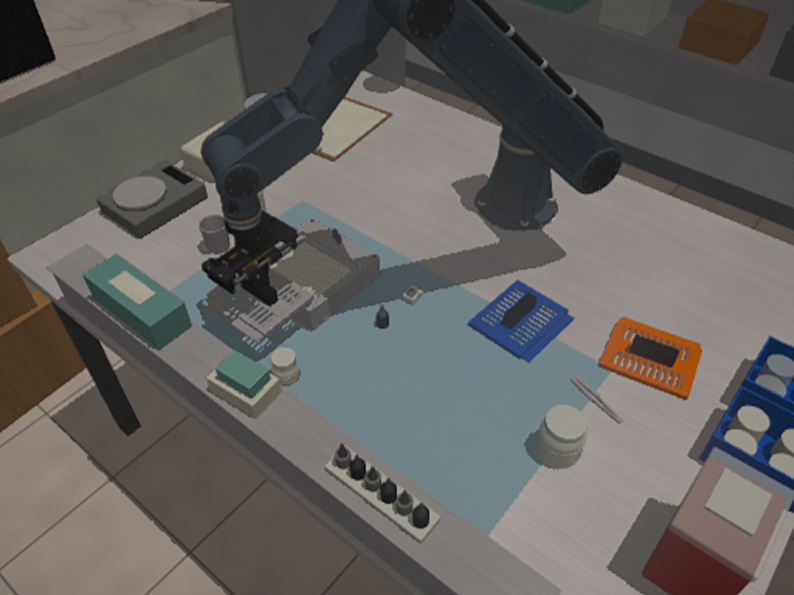

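Emit:
arm_command:
  plan:
    - [[0, -0.2, -0.15], 0]
    - [[0, -0.4, -0.3], 0]
    - [[0, -0.4, -0.4], 0]
    - [[0, -0.4, -0.45], 0]
    - [[0, -0.4, -0.5], 0]
  force: 10

```text
time: 7.75
position: [0.7026, -0.2142, 0.1014]
tool_rot: [-0.498, 0.502, -0.502, 0.498]
ft_force: [0.5, 0.1, -5.2]
grip_width: 0.0237
```

Emit:
arm_command:
  plan:
    - [[0, 0, -0.04], 0]
    - [[0, 0, -0.08], 0]
    - [[0, 0, -0.12], 0]
    - [[0, 0, -0.16], 0]
    - [[0, 0, -0.16], 0]

```text
time: 8.25
position: [0.7038, -0.2141, 0.0986]
tool_rot: [0.498, -0.501, 0.503, -0.499]
ft_force: [1.8, 1.4, 1.1]
grip_width: 0.0242
```

```bash
python3 snap.py g2 wrist
```

```text
8.3 [ 0.7039 -0.2141  0.0987] -0.42 [2.08 1.7  2.54] [ 0.271 -0.174 -0.007] 0.0239
```

View pics/g2_wrist.png

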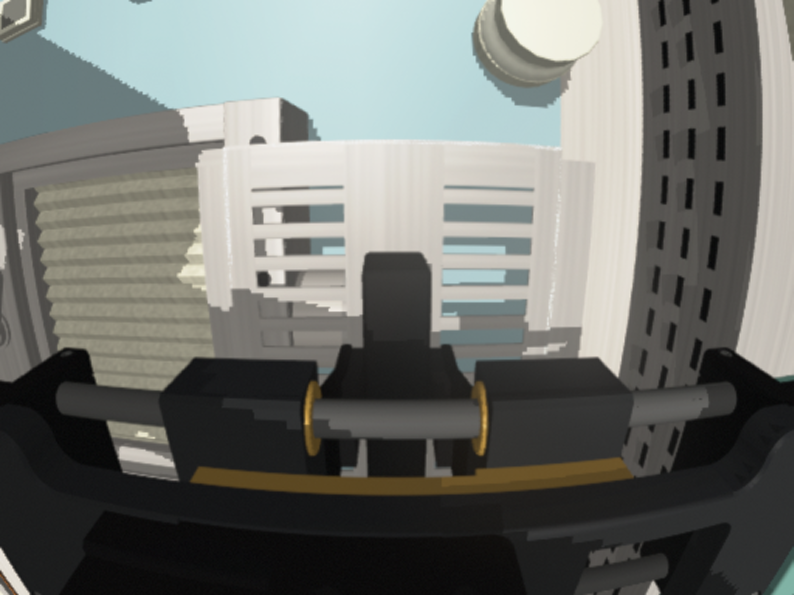

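Emit:
arm_command:
  plan:
    - [[0, 0, -0.04], 0]
    - [[0, 0, -0.08], 0]
    - [[0, 0, -0.12], 0]
    - [[0, 0, -0.16], 0]
    - [[0, 0, -0.16], 0]
  force: 7

```text
time: 8.8
position: [0.7035, -0.2148, 0.0938]
tool_rot: [0.498, -0.501, 0.503, -0.498]
ft_force: [3.8, -0.4, 2.3]
grip_width: 0.0252
```

```bash
python3 snap.py g3 wrist
```

```text
8.85 [ 0.7034 -0.2147  0.0938] -0.43 [ 4.08 -0.24  0.95] [-0.133 -0.683  0.056] 0.02492
```

View pics/g3_wrist.png

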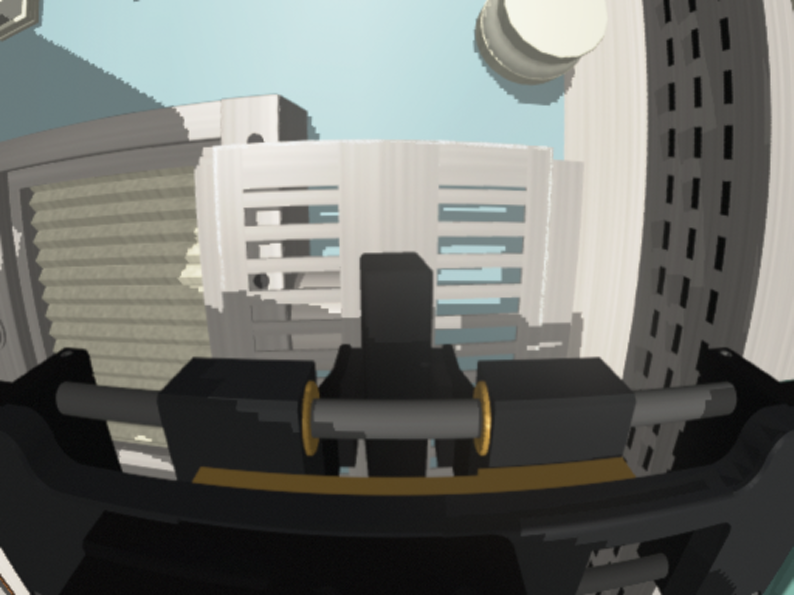

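Emit:
arm_command:
  plan:
    - [[0, 0, -0.04], 0]
    - [[0, 0, -0.08], 0]
    - [[0, 0, -0.1], 0]
    - [[0, 0, -0.1], 0]

```text
time: 9.25
position: [0.7031, -0.2144, 0.0912]
tool_rot: [0.498, -0.502, 0.502, -0.498]
ft_force: [4.8, -0.8, 2.8]
grip_width: 0.0254
```

Emit:
arm_command:
  plan:
    - [[0, 0, 0], 0]
    - [[0, 0, 0], 0]
    - [[0, 0, 0.1], 0]
    - [[0, 0, 0.4], 0]
    - [[0, 0, 0.8], 0]
  force: 30

```text
time: 9.75
position: [0.6993, -0.2128, 0.1084]
tool_rot: [-0.499, 0.505, -0.499, 0.497]
ft_force: [0.2, 1.2, -3.5]
grip_width: 0.0244
```

```bash
python3 snap.py g4 wrist,scene
```

```text
9.85 [ 0.7025 -0.2142  0.1118] -0.43 [ 0.55 -0.61 -3.29] [-0.078 -0.128  0.01 ] 0.02477
```

View pics/g4_wrist.png

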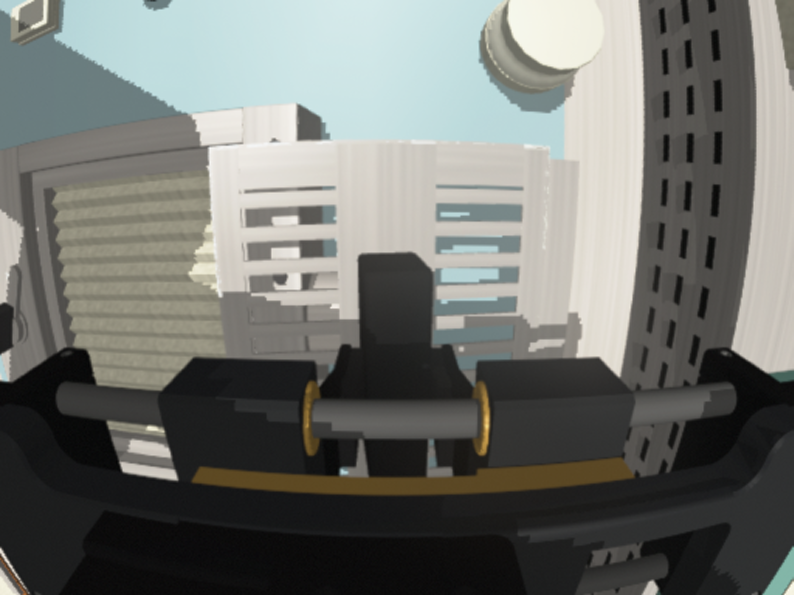

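Run:
```python
from h import *
for t in("e","g4"):
    c=load(f"pics/{t}_wrist.npz");im=c["pixels"][:,:,::-1]
    a=im[85:245,125:385]; cv2.imwrite(f"pics/{t}_z.png",cv2.resize(a,None,fx=3,fy=3,interpolation=cv2.INTER_CUBIC))
```

```text
(no output)
```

View pics/g4_z.png

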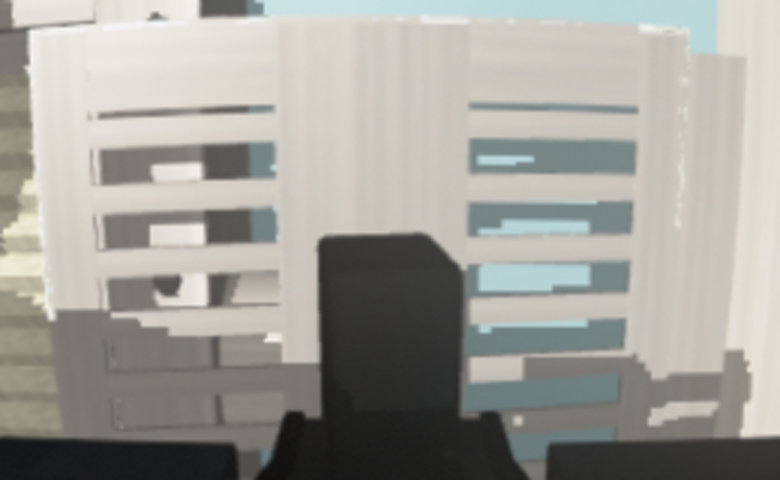

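View pics/e_z.png

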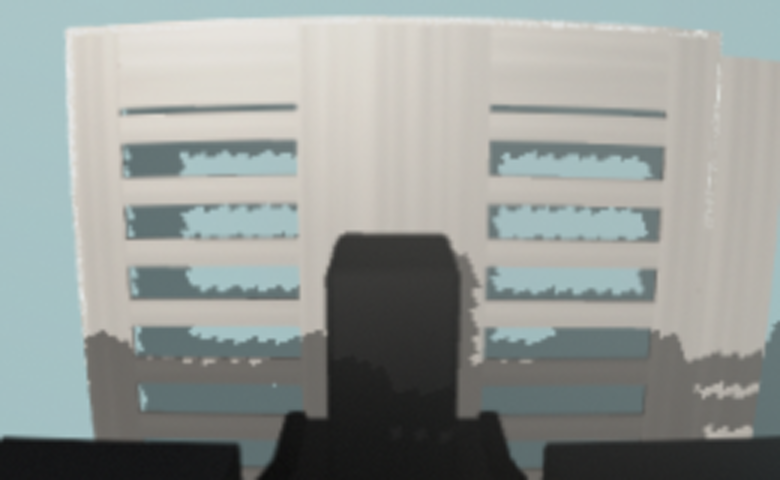

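```bash
cat > fit6.py <<'E'
from h import *
from scipy.optimize import least_squares
def pose(c,uv,M,p0,free):
    def g(q):
        p=np.array(p0,float);p[free]=q
        X=M@Rn.from_euler('ZYX',p[3:]).as_matrix().T+p[:3]
        return (np.array([w2px(c,x,True) for x in X])-uv).ravel()
    s=least_squares(g,np.array(p0)[free]);p=np.array(p0,float);p[free]=s.x;return p,s.fun.reshape(-1,2)
def crop(l): return np.array(l,float)/3+[125,85]
K=np.array([(-70,90,12),(70,90,12),(-12,45,12),(12,45,12),(-12,45,46),(12,45,46)])/1e3
e=load("pics/e_wrist.npz")
ue=crop([(67,30),(720,34),(339,236),(446,236),(328,272),(459,272)])
# flat: roll,pitch 0
pe,r=pose(e,ue,K,[.5965,.2188,.0195,-.3815,0,0],[0,1,3])
print("e",pe.round(4),"\n",r.round(2).tolist())
names=["L2TR","R2TL","R2TR","L3TL","L3TR","R3TL","R3TR","L4TL","L4TR","R4TL","R4TR","R5TL","R5TR","L5TR"]
se=crop([(297,140),(489,141),(665,147),(126,208),(297,204),(489,204),(660,208),(131,268),(298,266),(488,266),(656,270),(488,327),(650,331),(299,326)])
Re=Rn.from_euler('ZYX',pe[3:]).as_matrix()
S=np.array([Re.T@(px2w(e,u,pe[2]+.012,True)-pe[:3]) for u in se]); S[:,2]=.012
print((S*1e3).round(1).tolist())
g=load("pics/g4_wrist.npz")
ug=np.vstack([crop([(32,32),(688,29),(745,57),(322,237),(428,235),(463,270)]),crop([(275,142),(469,140),(636,141),(101,215),(276,208),(470,205),(632,202),(103,280),(278,272),(470,267),(630,262),(468,325),(626,318),(280,337)])])
Kg=np.vstack([np.array([(-70,90,12),(70,90,12),(90,85,4),(-12,45,12),(12,45,12),(12,45,46)])/1e3,S])
pg,r=pose(g,ug,Kg,[.7025,-.2158,.077,-.0075,.12,0],[0,1,2,3,4,5])
print("g4",pg.round(4),np.degrees(pg[3:]).round(2),"\n",r.round(2).tolist())
R=Rn.from_euler('ZYX',pg[3:]).as_matrix();tip=pg[:3]+R@[.09,0,0];near=pg[:3]+R@[-.07,0,0]
T=np.array([.7025,-.2142,.1118]); print("tip-T",(tip-T)*1e3,"near-T",(near-T)*1e3)
for s in(85,-85): print((pg[:3]+R@[.09,s/1e3,0]-T)*1e3)
E
python3 fit6.py
```

```text
e [ 0.5965  0.2179  0.0195 -0.3861  0.      0.    ] 
 [[0.12, 0.82], [-0.3, 0.84], [-0.92, -0.49], [1.03, -0.29], [-0.92, -0.45], [0.96, -0.22]]
[[-20.1, 65.2, 12.0], [20.0, 65.2, 12.0], [58.5, 65.2, 12.0], [-57.9, 51.2, 12.0], [-20.3, 51.6, 12.0], [20.4, 51.8, 12.0], [58.2, 51.8, 12.0], [-57.6, 37.8, 12.0], [-20.3, 38.1, 12.0], [20.5, 38.3, 12.0], [58.3, 37.9, 12.0], [21.0, 24.6, 12.0], [58.0, 23.8, 12.0], [-20.4, 24.7, 12.0]]
g4 [ 0.6944 -0.2158  0.0749 -0.0044  0.1426  0.0033] [-0.25  8.17  0.19] 
 [[0.04, 1.0], [-0.27, 1.14], [0.12, 0.93], [-1.68, 0.24], [0.73, -0.22], [0.47, 0.08], [0.2, 0.14], [-0.23, -0.31], [0.52, -0.02], [-1.17, 0.9], [0.15, -0.04], [-0.3, -1.03], [0.53, -0.46], [0.28, 0.04], [0.13, -0.26], [-0.36, -1.08], [0.21, -0.23], [0.59, -0.14], [-0.07, 1.05], [0.11, -1.53]]
tip-T [ 81.0033679   -1.94875324 -49.65058762] near-T [-77.37006603  -1.25723478 -26.90465994]
[ 81.41412852  83.0498065  -49.37469222]
[ 80.59260728 -86.94731298 -49.92648301]
```

Emit:
arm_command:
  plan:
    - [[-0.2, 0, 0.4], 0]
    - [[-0.7, 0, 0.73], 0]
    - [[-1.4, 0, 0.73], 0]
    - [[-2.1, 0.04, 0.73], 0]
    - [[-2.8, 0.04, 0.73], 0]

```text
time: 10.35
position: [0.6313, -0.2128, 0.1298]
tool_rot: [-0.498, 0.502, -0.501, 0.498]
ft_force: [0.3, 0.5, -4.9]
grip_width: 0.024
```

Emit:
arm_command:
  plan:
    - [[-0.8, 0, 0], 0]
    - [[-1.6, 0, 0], 0]
    - [[-2.4, 0, 0], 0]
    - [[-3.1, 0, 0], 0]
    - [[-3.49, 0, 0], 0]

```text
time: 10.85
position: [0.5433, -0.2127, 0.1298]
tool_rot: [-0.498, 0.503, -0.501, 0.498]
ft_force: [-0.4, -0.3, -4.3]
grip_width: 0.0244
```

Emit:
arm_command:
  plan:
    - [[0, 0, 0], 0]
    - [[0, 0, 0], 0]
    - [[0, 0, 0], 0]

```text
time: 11.15
position: [0.5467, -0.2136, 0.1297]
tool_rot: [0.498, -0.501, 0.502, -0.498]
ft_force: [0.3, -0.3, -4.9]
grip_width: 0.0244
```

```bash
python3 snap.py k wrist,scene,top
```

```text
11.3 [ 0.5462 -0.2132  0.1293] -0.4 [-0.05  0.47 -5.03] [-0.062 -0.098  0.008] 0.0247
```

View pics/k_wrist.png

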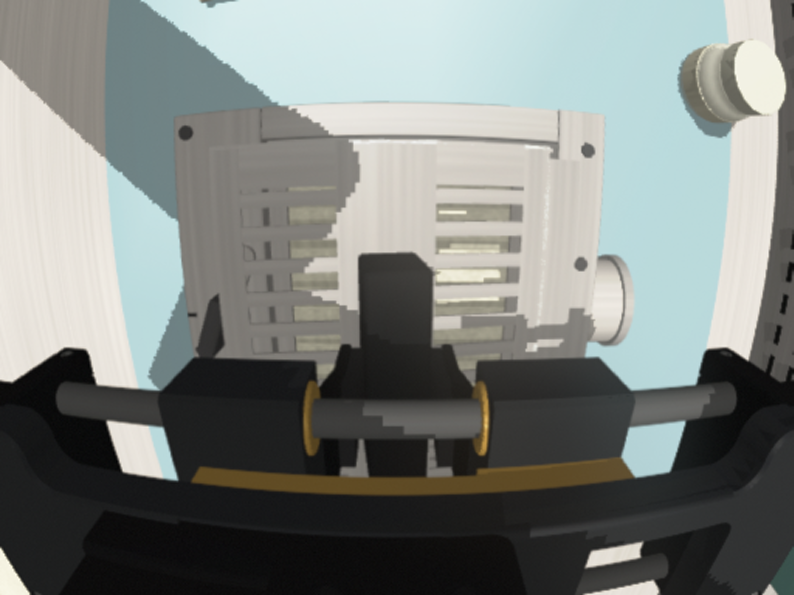

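View pics/k_scene.png

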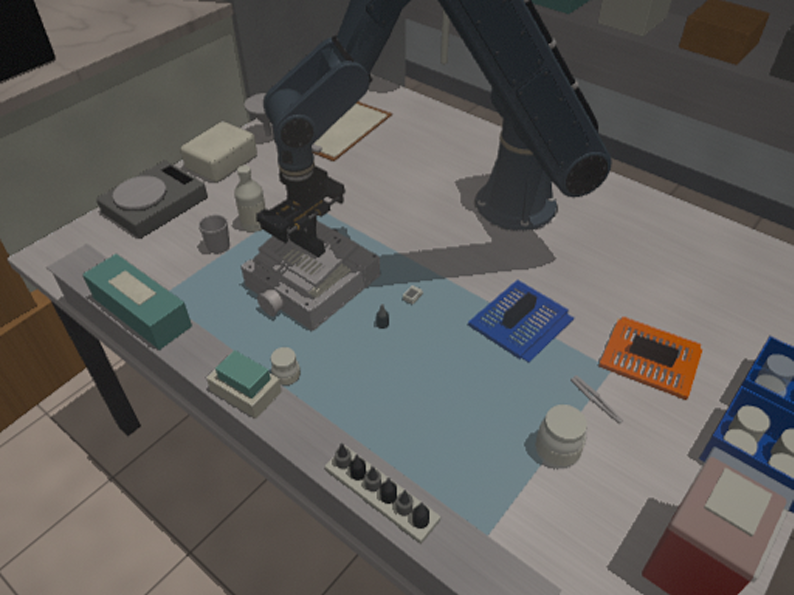

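Run:
```python
from h import *
c=load(f"pics/k_wrist.npz");im=c["pixels"][:,:,::-1]
a=im[60:225,105:365]; cv2.imwrite(f"pics/k_z.png",cv2.resize(a,None,fx=3,fy=3,interpolation=cv2.INTER_CUBIC))
a=im[60:160,325:395]; cv2.imwrite(f"pics/k_z2.png",cv2.resize(a,None,fx=6,fy=6,interpolation=cv2.INTER_CUBIC))
a=im[130:225,105:200]; cv2.imwrite(f"pics/k_z3.png",cv2.resize(a,None,fx=6,fy=6,interpolation=cv2.INTER_CUBIC))
```

```text
(no output)
```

View pics/k_z.png

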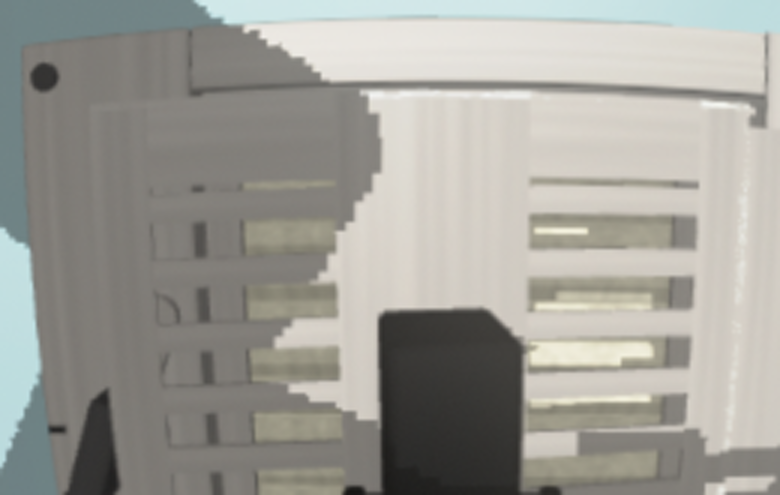

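View pics/k_z2.png

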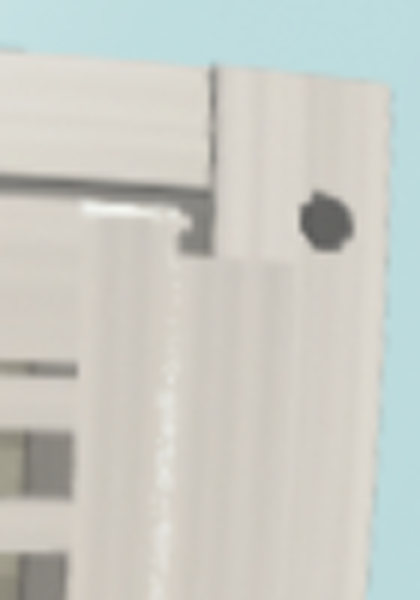

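View pics/k_z3.png

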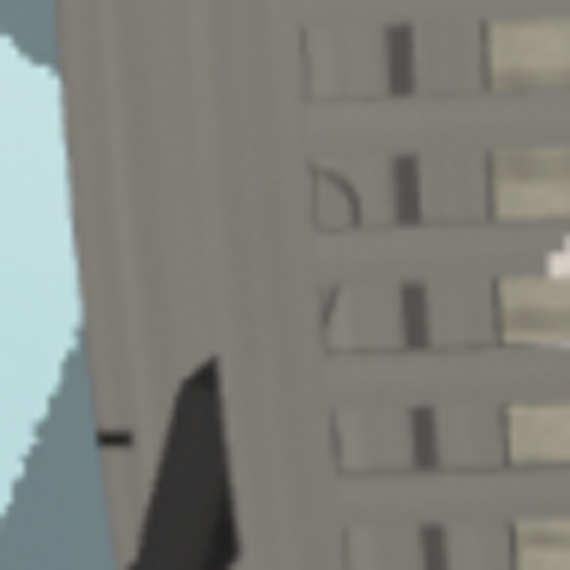

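```bash
cat > fitk.py <<'E'
from fit6 import *
k=load("pics/k_wrist.npz")
A=lambda l:np.array(l,float)/3+[105,60]; B=lambda l:np.array(l,float)/6+[325,60]
ub=np.vstack([B([(213,65),(391,85),(213,190)]),A([(23,47),(190,30),(192,90)])])
Kb=np.array([(70,110,65.5),(96,110,65.5),(70,93,65.5),(-130,110,62),(-80,110,62),(-80,93,62)])/1e3
pb,r=pose(k,ub,Kb,[.5588,-.2147,0,-.0075,0,0],[0,1,3]);print("BOX",pb.round(4),r.round(2).tolist())
uc=np.vstack([A([(90,104),(752,102)]),B([(294,262)]),A([(380,314),(486,310),(523,345)]),A([(337,218),(529,214),(697,217),(338,284),(528,279),(694,277),(527,342),(690,337)])])
i=[0,1,2,4,5,6,9,10]
Kc=np.vstack([Kg[:6],S[i]])
pc,r=pose(k,uc,Kc,[.538,-.2148,.0925,-.0044,.1426,0.0033],[0,1,2,3,4,5]);print("COV",pc.round(4),np.degrees(pc[3:]).round(2),r.round(2).tolist())
Rb=Rn.from_euler('z',pb[3]).as_matrix();Rc=Rn.from_euler('ZYX',pc[3:]).as_matrix()
for n,q in [("tip",(.09,0,0)),("near",(-.07,0,0)),("tipL",(.09,.085,0)),("tipR",(.09,-.085,0)),("nearL",(-.07,.09,0)),("nearR",(-.07,-.09,0))]:
    print(n,((Rb.T@(pc[:3]+Rc@q-pb[:3]))*1e3).round(1))
E
python3 fitk.py | grep -v "^ "
```

```text
e [ 0.5965  0.2179  0.0195 -0.3861  0.      0.    ] 
[[-20.1, 65.2, 12.0], [20.0, 65.2, 12.0], [58.5, 65.2, 12.0], [-57.9, 51.2, 12.0], [-20.3, 51.6, 12.0], [20.4, 51.8, 12.0], [58.2, 51.8, 12.0], [-57.6, 37.8, 12.0], [-20.3, 38.1, 12.0], [20.5, 38.3, 12.0], [58.3, 37.9, 12.0], [21.0, 24.6, 12.0], [58.0, 23.8, 12.0], [-20.4, 24.7, 12.0]]
g4 [ 0.6944 -0.2158  0.0749 -0.0044  0.1426  0.0033] [-0.25  8.17  0.19] 
tip-T [ 81.0033679   -1.94875324 -49.65058762] near-T [-77.37006603  -1.25723478 -26.90465994]
[ 81.41412852  83.0498065  -49.37469222]
[ 80.59260728 -86.94731298 -49.92648301]
BOX [ 0.5598 -0.2144  0.     -0.008   0.      0.    ] [[0.35, -0.12], [0.13, -0.1], [0.1, 0.19], [-0.72, -0.12], [0.27, -0.5], [-0.2, 0.65]]
COV [ 0.542  -0.2164  0.097  -0.0068  0.131   0.0045] [-0.39  7.5   0.26] [[-0.06, 1.36], [-0.9, 1.61], [0.21, 1.13], [-1.33, -0.52], [1.3, -0.24], [0.36, 0.53], [-0.8, -0.47], [-0.14, -0.13], [0.63, -0.37], [-0.89, -0.54], [0.38, -0.73], [0.2, -0.38], [0.59, -1.02], [0.45, -0.06]]
tip [71.5 -2.  85.2]
near [-87.1  -2.2 106.1]
tipL [71.5 83.  85.6]
tipR [ 71.6 -87.   84.8]
nearL [-87.2  87.8 106.5]
nearR [-87.  -92.2 105.7]
```

Emit:
arm_command:
  plan:
    - [[-0.06, 0.02, 0], 0]
    - [[-0.125, 0.04, 0], 0]
    - [[-0.125, 0.04, -0.1], 0]
    - [[-0.125, 0.04, -0.2], 0]
    - [[-0.125, 0.04, -0.3], 0]

```text
time: 11.8
position: [0.5423, -0.2122, 0.1215]
tool_rot: [-0.498, 0.502, -0.502, 0.498]
ft_force: [0.8, -1.0, -4.7]
grip_width: 0.0247
```

Emit:
arm_command:
  plan:
    - [[0, 0, -0.1], 0]
    - [[0, 0, -0.2], 0]
    - [[0, 0, -0.3], 0]
    - [[0, 0, -0.4], 0]
    - [[0, 0, -0.4], 0]

```text
time: 12.3
position: [0.5421, -0.212, 0.1114]
tool_rot: [-0.498, 0.502, -0.502, 0.498]
ft_force: [-0.9, 0.2, -4.1]
grip_width: 0.0247
```

```bash
python3 snap.py l wrist,scene
python3 - <<'E'
from h import *
c=load(f"pics/l_wrist.npz");im=c["pixels"][:,:,::-1]
a=im[60:225,105:385]; cv2.imwrite(f"pics/l_z.png",cv2.resize(a,None,fx=2.8,fy=2.8,interpolation=cv2.INTER_CUBIC))
E
```

```text
12.4 [ 0.5424 -0.2121  0.1117] -0.43 [-0.76 -0.59 -4.49] [-0.032 -0.119  0.051] 0.02464
```

View pics/l_z.png

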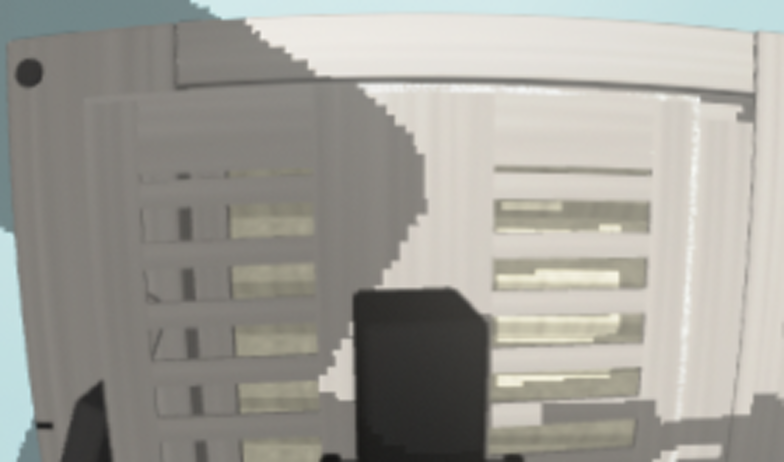

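Emit:
arm_command:
  plan:
    - [[0, 0, -0.08], 0]
    - [[0, 0, -0.16], 0]
    - [[0, 0, -0.24], 0]
    - [[0, 0, -0.3], 0]
    - [[0, 0, -0.3], 0]

```text
time: 12.9
position: [0.5421, -0.212, 0.104]
tool_rot: [-0.498, 0.502, -0.502, 0.498]
ft_force: [0.7, -0.5, -4.8]
grip_width: 0.0245
```

```bash
python3 snap.py m wrist,scene
python3 - <<'E'
from h import *
c=load(f"pics/m_wrist.npz");im=c["pixels"][:,:,::-1]
a=im[60:225,105:385]; cv2.imwrite(f"pics/m_z.png",cv2.resize(a,None,fx=2.8,fy=2.8,interpolation=cv2.INTER_CUBIC))
E
```

```text
13.0 [ 0.5423 -0.2122  0.1042] -0.43 [ 0.29 -0.48 -4.68] [-0.024 -0.08  -0.031] 0.02436
```

View pics/m_z.png

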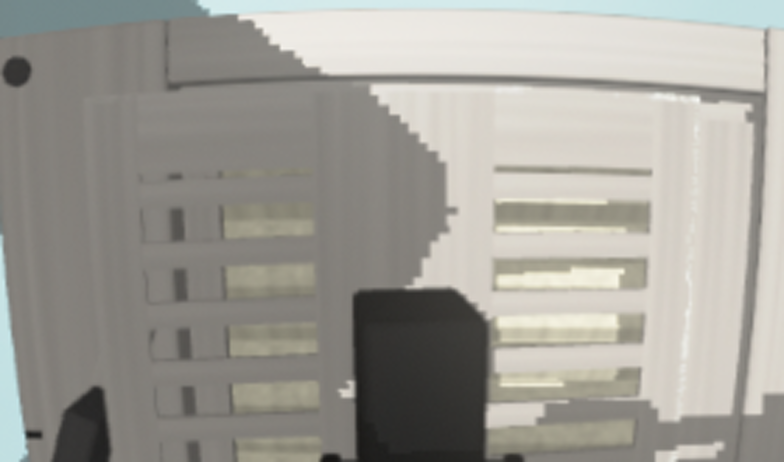

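Emit:
arm_command:
  plan:
    - [[0, 0, -0.06], 0]
    - [[0.08, 0, -0.06], 0]
    - [[0.16, 0, -0.06], 0]
    - [[0.22, 0, -0.06], 0]
    - [[0.28, 0, -0.06], 0]

```text
time: 13.5
position: [0.5496, -0.2122, 0.1029]
tool_rot: [0.498, -0.502, 0.502, -0.498]
ft_force: [-0.7, -0.1, -3.7]
grip_width: 0.0248
```

```bash
python3 snap.py n wrist,scene
python3 - <<'E'
from h import *
c=load(f"pics/n_wrist.npz");im=c["pixels"][:,:,::-1]
a=im[60:225,105:385]; cv2.imwrite(f"pics/n_z.png",cv2.resize(a,None,fx=2.8,fy=2.8,interpolation=cv2.INTER_CUBIC))
E
```

```text
13.6 [ 0.5497 -0.2122  0.1028] -0.42 [ 0.26  0.46 -4.56] [-0.022 -0.12  -0.005] 0.02417
```

View pics/n_z.png

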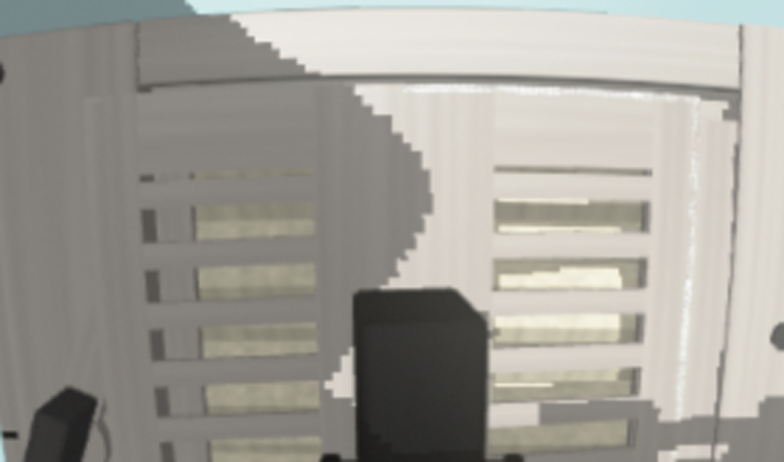

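Emit:
arm_command:
  plan:
    - [[0.04, 0, 0], 0]
    - [[0.08, 0, 0], 0]
    - [[0.12, 0, 0], 0]
    - [[0.16, 0, 0], 0]
    - [[0.16, 0, 0], 0]

```text
time: 14.1
position: [0.5527, -0.2119, 0.1027]
tool_rot: [-0.498, 0.502, -0.501, 0.498]
ft_force: [-1.9, -0.0, -2.3]
grip_width: 0.0243
```

Emit:
arm_command:
  plan:
    - [[0.02, 0, 0], 0]
    - [[0.04, 0, 0], 0]
    - [[0.06, 0, 0], 0]
    - [[0.08, 0, 0], 0]
    - [[0.08, 0, 0], 0]

```text
time: 14.6
position: [0.5549, -0.2119, 0.1027]
tool_rot: [-0.498, 0.502, -0.501, 0.498]
ft_force: [-3.8, 0.0, -2.4]
grip_width: 0.0243
```

```bash
python3 -c "
from rig import get_obs
o=get_obs();print(o['position'].round(4),o['ft_force'].round(2),o['moment'].round(3),o['grip_width'])"
```

```text
[ 0.5549 -0.2119  0.1027] [-3.75  0.   -2.41] [ 0.097  0.566 -0.076] 0.024342036505694026
```

Emit:
arm_command:
  plan:
    - [[0.02, 0, -0.03], 0]
    - [[0.04, 0, -0.06], 0]
    - [[0.04, 0, -0.09], 0]
    - [[0.04, 0, -0.12], 0]
    - [[0.04, 0, -0.12], 0]
  force: 12

```text
time: 15.1
position: [0.5561, -0.2121, 0.0998]
tool_rot: [-0.498, 0.502, -0.502, 0.498]
ft_force: [-5.9, -0.0, -0.4]
grip_width: 0.0251
```

```bash
python3 snap.py o wrist,scene
python3 - <<'E'
from h import *
c=load(f"pics/o_wrist.npz");im=c["pixels"][:,:,::-1]
a=im[60:225,105:385]; cv2.imwrite(f"pics/o_z.png",cv2.resize(a,None,fx=2.8,fy=2.8,interpolation=cv2.INTER_CUBIC))
E
```

```text
15.2 [ 0.5562 -0.2121  0.0998] -0.42 [-4.8  -0.11 -0.42] [0.024 0.707 0.005] 0.02465
```

View pics/o_z.png

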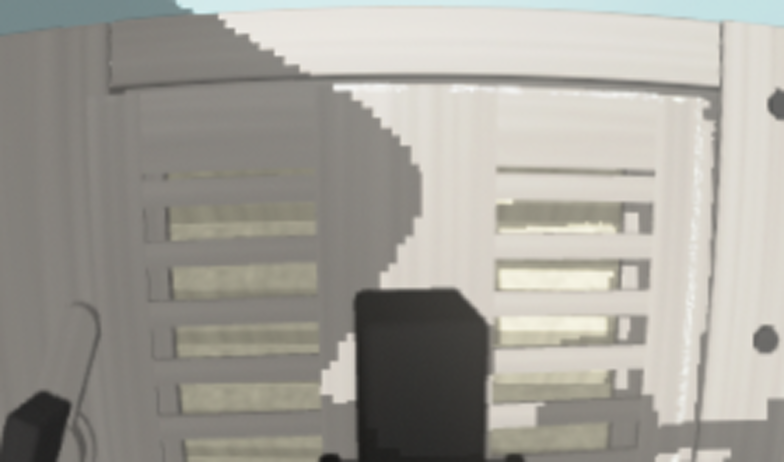

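Emit:
arm_command:
  plan:
    - [[-0.03, 0, -0.03], 0]
    - [[-0.05, 0, -0.07], 0]
    - [[-0.07, 0, -0.11], 0]
    - [[-0.09, 0, -0.15], 0]
    - [[-0.09, 0, -0.15], 0]
  force: 10

```text
time: 15.7
position: [0.5539, -0.2121, 0.0958]
tool_rot: [-0.498, 0.502, -0.502, 0.498]
ft_force: [-5.2, 0.1, -1.6]
grip_width: 0.0243
```

```bash
python3 snap.py p wrist,scene
python3 - <<'E'
from h import *
c=load(f"pics/p_wrist.npz");im=c["pixels"][:,:,::-1]
a=im[60:225,105:385]; cv2.imwrite(f"pics/p_z.png",cv2.resize(a,None,fx=2.8,fy=2.8,interpolation=cv2.INTER_CUBIC))
E
```

```text
15.8 [ 0.554  -0.2121  0.0959] -0.43 [-4.81 -0.16 -1.21] [-0.009  0.722 -0.03 ] 0.02424
```

View pics/p_z.png

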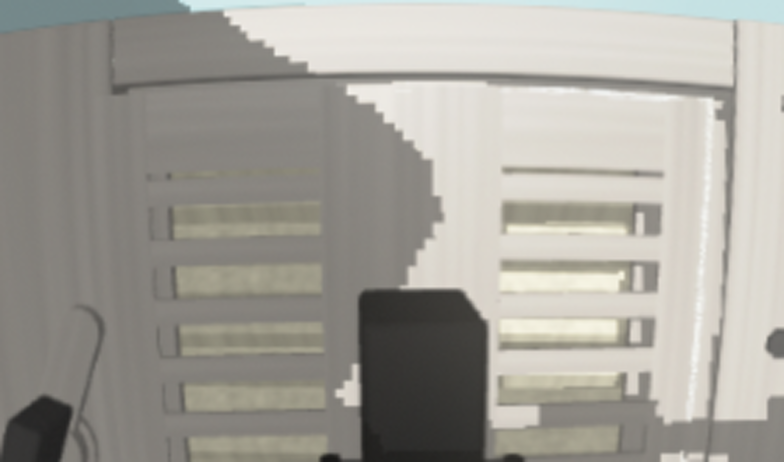

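Emit:
arm_command:
  plan:
    - [[-0.02, 0, -0.04], 0]
    - [[-0.04, 0, -0.08], 0]
    - [[-0.06, 0, -0.12], 0]
    - [[-0.08, 0, -0.16], 0]
    - [[-0.08, 0, -0.16], 0]

```text
time: 16.3
position: [0.552, -0.2121, 0.0919]
tool_rot: [-0.498, 0.502, -0.502, 0.498]
ft_force: [-5.9, -0.1, -1.7]
grip_width: 0.0243
```

```bash
python3 snap.py r wrist,scene
python3 - <<'E'
from h import *
c=load(f"pics/r_wrist.npz");im=c["pixels"][:,:,::-1]
a=im[60:225,105:385]; cv2.imwrite(f"pics/r_z.png",cv2.resize(a,None,fx=2.8,fy=2.8,interpolation=cv2.INTER_CUBIC))
E
```

```text
16.4 [ 0.552  -0.2121  0.0919] -0.42 [-4.19  0.1  -1.77] [ 0.059  0.671 -0.041] 0.02405
```

View pics/r_z.png

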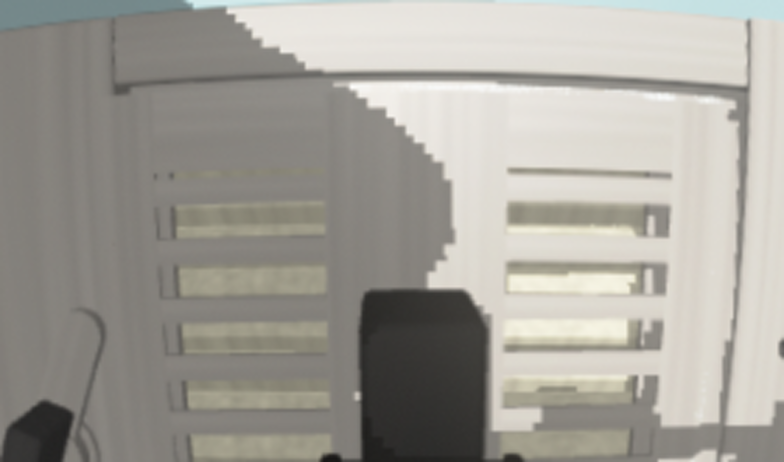

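Emit:
arm_command:
  plan:
    - [[-0.015, 0, -0.04], 0]
    - [[-0.03, 0, -0.08], 0]
    - [[-0.045, 0, -0.12], 0]
    - [[-0.06, 0, -0.16], 0]
    - [[-0.06, 0, -0.16], 0]

```text
time: 16.9
position: [0.5506, -0.2123, 0.0879]
tool_rot: [0.498, -0.502, 0.502, -0.498]
ft_force: [-4.4, 0.7, -2.3]
grip_width: 0.0244
```

```bash
python3 snap.py s wrist,scene
python3 - <<'E'
from h import *
c=load(f"pics/s_wrist.npz");im=c["pixels"][:,:,::-1]
a=im[60:225,105:385]; cv2.imwrite(f"pics/s_z.png",cv2.resize(a,None,fx=2.8,fy=2.8,interpolation=cv2.INTER_CUBIC))
E
```

```text
17.0 [ 0.5507 -0.2123  0.088 ] -0.43 [-3.68 -0.02 -2.9 ] [-0.017  0.644 -0.039] 0.02398
```

View pics/s_z.png

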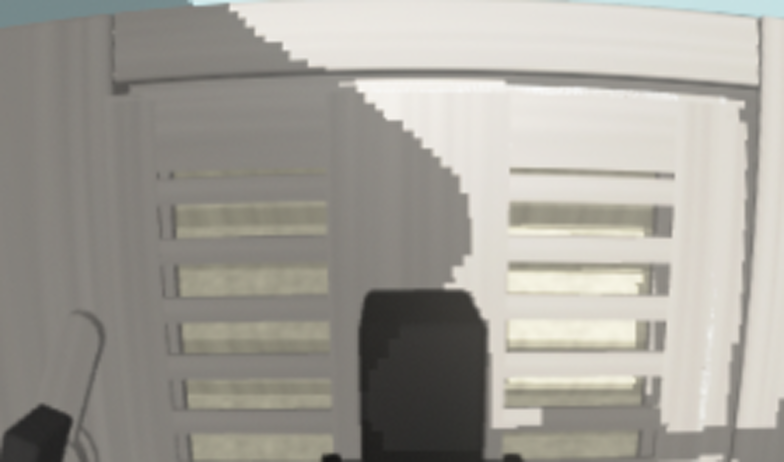

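Emit:
arm_command:
  plan:
    - [[0.04, 0, -0.02], 0]
    - [[0.04, 0, -0.05], 0]
    - [[0.04, 0, -0.08], 0]
    - [[0.04, 0, -0.1], 0]
    - [[0.04, 0, -0.1], 0]

```text
time: 17.5
position: [0.5514, -0.2122, 0.0855]
tool_rot: [-0.498, 0.502, -0.502, 0.498]
ft_force: [-4.0, -0.8, -1.7]
grip_width: 0.024
```

```bash
python3 snap.py t wrist,scene
python3 - <<'E'
from h import *
c=load(f"pics/t_wrist.npz");im=c["pixels"][:,:,::-1]
a=im[60:225,105:385]; cv2.imwrite(f"pics/t_z.png",cv2.resize(a,None,fx=2.8,fy=2.8,interpolation=cv2.INTER_CUBIC))
E
```

```text
17.6 [ 0.5514 -0.2122  0.0855] -0.42 [-5.6   0.47 -1.73] [-0.121  0.727 -0.04 ] 0.0243
```

View pics/t_z.png

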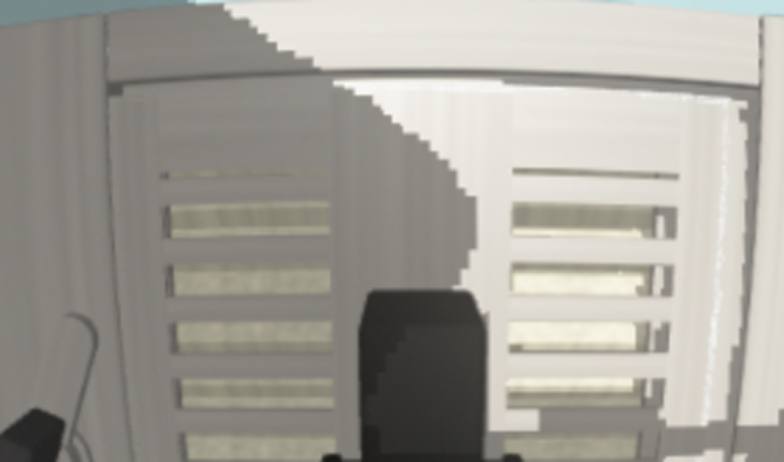

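Emit:
arm_command:
  plan:
    - [[0, 0, -0.02], 0]
    - [[0, 0, -0.05], 0]
    - [[0, 0, -0.08], 0]
    - [[0, 0, -0.12], 0]
    - [[0, 0, -0.12], 0]

```text
time: 18.1
position: [0.5514, -0.2121, 0.0825]
tool_rot: [-0.498, 0.502, -0.502, 0.498]
ft_force: [-4.8, -0.5, -1.6]
grip_width: 0.0237
```

```bash
python3 snap.py u wrist,scene
python3 - <<'E'
from h import *
c=load(f"pics/u_wrist.npz");im=c["pixels"][:,:,::-1]
a=im[60:225,105:385]; cv2.imwrite(f"pics/u_z.png",cv2.resize(a,None,fx=2.8,fy=2.8,interpolation=cv2.INTER_CUBIC))
E
```

```text
18.2 [ 0.5514 -0.2121  0.0825] -0.42 [-5.27 -0.17 -2.3 ] [-0.025  0.763 -0.04 ] 0.02384
```

View pics/u_z.png

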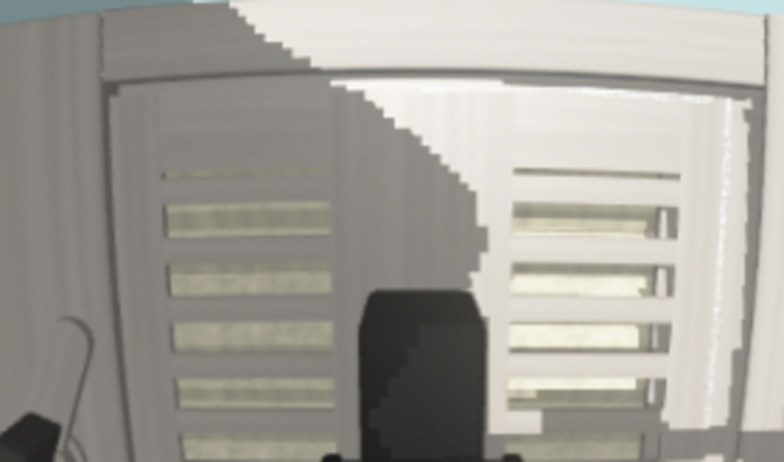

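Emit:
arm_command:
  plan:
    - [[0, 0, -0.03], 0]
    - [[0, 0, -0.06], 0]
    - [[0, 0, -0.09], 0]
    - [[0, 0, -0.12], 0]
    - [[0, 0, -0.12], 0]

```text
time: 18.7
position: [0.5514, -0.2121, 0.0814]
tool_rot: [-0.498, 0.502, -0.502, 0.498]
ft_force: [-8.2, 2.4, 9.9]
grip_width: 0.024
```

```bash
python3 snap.py v wrist
python3 - <<'E'
from h import *
c=load(f"pics/v_wrist.npz");im=c["pixels"][:,:,::-1]
a=im[60:225,105:385]; cv2.imwrite(f"pics/v_z.png",cv2.resize(a,None,fx=2.8,fy=2.8,interpolation=cv2.INTER_CUBIC))
E
```

```text
18.75 [ 0.5514 -0.2121  0.0814] -0.41 [-7.16  1.81 10.25] [ 0.199  1.392 -0.055] 0.02365
```

View pics/v_z.png

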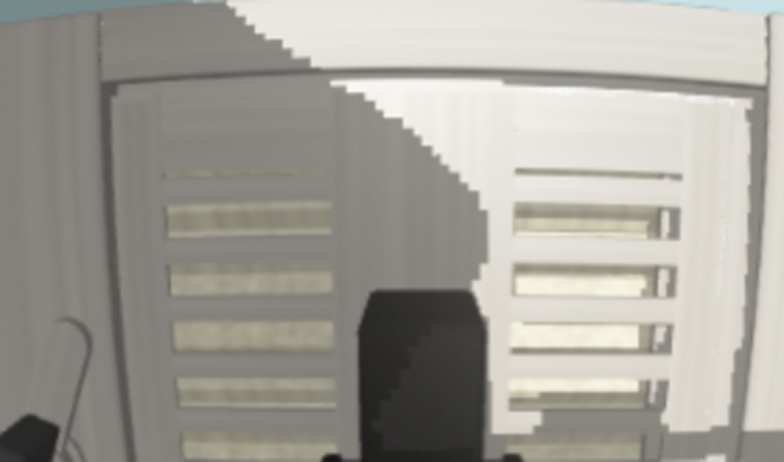

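Emit:
arm_command:
  plan:
    - [[0, 0, 0.02], 0]
    - [[-0.04, 0, 0.02], 0]
    - [[-0.08, 0, 0.02], 0]
    - [[-0.08, 0, 0], 0]
    - [[-0.08, 0, 0], 0]

```text
time: 19.25
position: [0.5513, -0.2122, 0.0814]
tool_rot: [0.497, -0.501, 0.503, -0.499]
ft_force: [-3.9, 3.6, 8.3]
grip_width: 0.0239
```

```bash
python3 snap.py w wrist
python3 - <<'E'
from h import *
c=load(f"pics/w_wrist.npz");im=c["pixels"][:,:,::-1]
a=im[60:225,105:385]; cv2.imwrite(f"pics/w_z.png",cv2.resize(a,None,fx=2.8,fy=2.8,interpolation=cv2.INTER_CUBIC))
E
```

```text
19.3 [ 0.5513 -0.2122  0.0814] -0.44 [-3.42  2.91  9.17] [0.549 0.535 0.015] 0.02376
```

View pics/w_z.png

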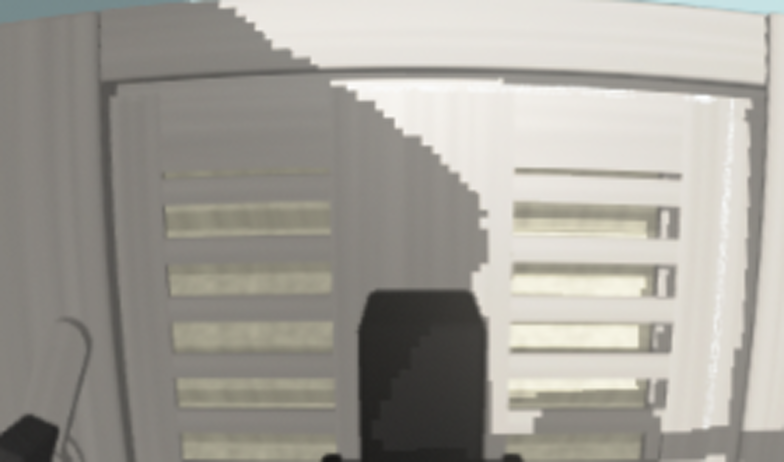

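Emit:
arm_command:
  plan:
    - [[0, 0, 0.06], 0]
    - [[0, 0, 0.1], 0]
    - [[0, 0, 0.1], 0]

```text
time: 19.6
position: [0.5494, -0.2122, 0.0816]
tool_rot: [-0.498, 0.502, -0.502, 0.498]
ft_force: [-4.7, -0.2, -1.7]
grip_width: 0.0239
```

```bash
python3 snap.py x wrist
```

```text
19.65 [ 0.5493 -0.2121  0.0816] -0.43 [-4.02  0.47 -1.12] [0.097 0.516 0.027] 0.02422
```

Emit:
arm_command:
  plan:
    - [[-0.03, 0, 0], 0]
    - [[-0.06, 0, 0], 0]
    - [[-0.06, 0, 0], 0]
    - [[-0.06, 0, -0.05], 0]
    - [[-0.06, 0, -0.08], 0]

```text
time: 20.15
position: [0.5486, -0.2122, 0.0813]
tool_rot: [0.498, -0.502, 0.502, -0.498]
ft_force: [-4.2, 1.9, 8.8]
grip_width: 0.0238
```

```bash
python3 snap.py y wrist
python3 - <<'E'
from h import *
c=load(f"pics/y_wrist.npz");im=c["pixels"][:,:,::-1]
a=im[60:225,105:385]; cv2.imwrite(f"pics/y_z.png",cv2.resize(a,None,fx=2.8,fy=2.8,interpolation=cv2.INTER_CUBIC))
E
```

```text
20.2 [ 0.5486 -0.2121  0.0814] -0.43 [-3.34  1.59  4.42] [0.345 0.426 0.004] 0.02401
```

View pics/y_z.png

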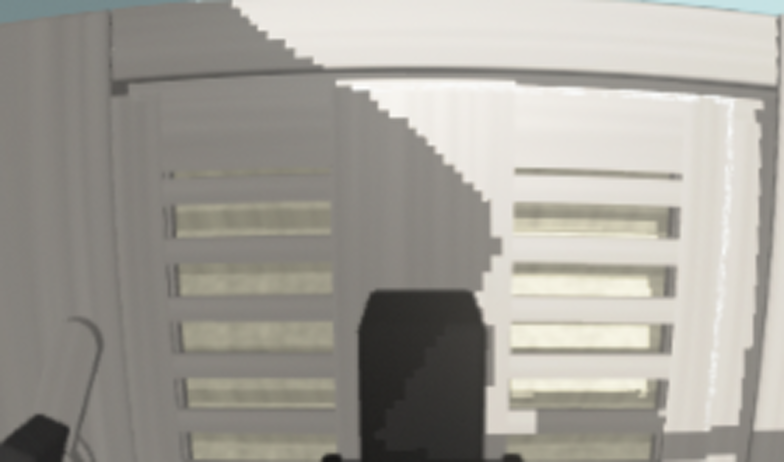

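Emit:
arm_command:
  plan:
    - [[0, 0, 0], 0]
    - [[0, 0, 0], 0]
    - [[0, 0, 0], 0]
    - [[0, 0, 0.4], 0]
    - [[0, 0, 1], 0]
  fingers: 0

```text
time: 20.7
position: [0.5479, -0.2121, 0.105]
tool_rot: [-0.498, 0.502, -0.501, 0.498]
ft_force: [0.0, -0.1, 0.3]
grip_width: 0.0428
```

Emit:
arm_command:
  plan:
    - [[0, 0, 1], 0]
    - [[-0.5, -1, 2], 0]
    - [[-1.5, -2.4, 3], 0]
    - [[-2.5, -3.6, 3.5], 0]
    - [[-3, -3.6, 3.5], 0]

```text
time: 21.2
position: [0.4734, -0.3074, 0.1958]
tool_rot: [0.498, -0.5, 0.506, -0.497]
ft_force: [0.2, -0.2, 0.2]
grip_width: 0.0441
```

Emit:
arm_command:
  plan:
    - [[0, 0, 0], 0]
    - [[0, 0, 0], 0]

```text
time: 21.4
position: [0.4731, -0.3013, 0.1924]
tool_rot: [-0.498, 0.502, -0.502, 0.498]
ft_force: [1.5, 0.5, 0.6]
grip_width: 0.0432
```

```bash
python3 snap.py A wrist,scene
```

```text
21.5 [ 0.4737 -0.301   0.1921] -0.35 [ 0.15  0.03 -0.11] [-0.024 -0.13   0.033] 0.04362
```

View pics/A_wrist.png

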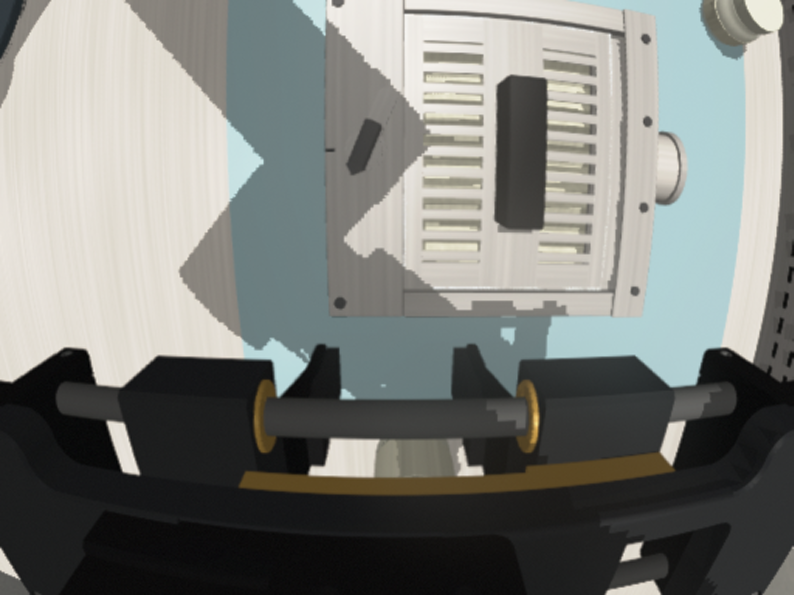

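Run:
```python
from h import *
c=load(f"pics/A_wrist.npz");im=c["pixels"][:,:,::-1]
a=im[55:150,200:300]; cv2.imwrite(f"pics/A_z.png",cv2.resize(a,None,fx=6,fy=6,interpolation=cv2.INTER_CUBIC))
a=im[0:210,200:430]; cv2.imwrite(f"pics/A_z2.png",cv2.resize(a,None,fx=2.8,fy=2.8,interpolation=cv2.INTER_CUBIC))
```

```text
(no output)
```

View pics/A_z.png

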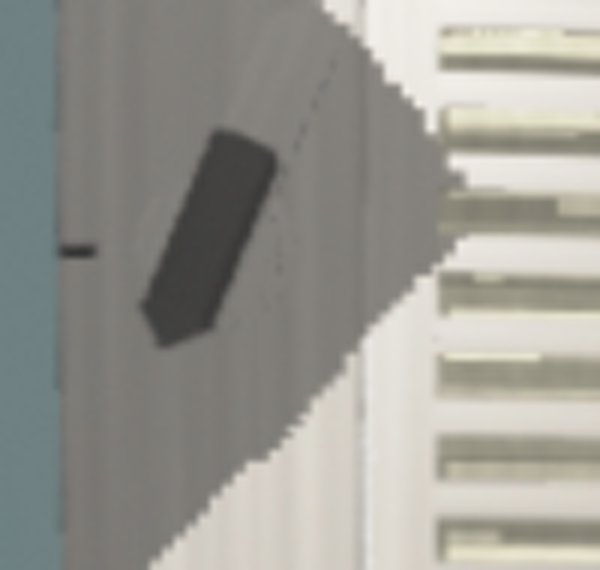

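View pics/A_z2.png

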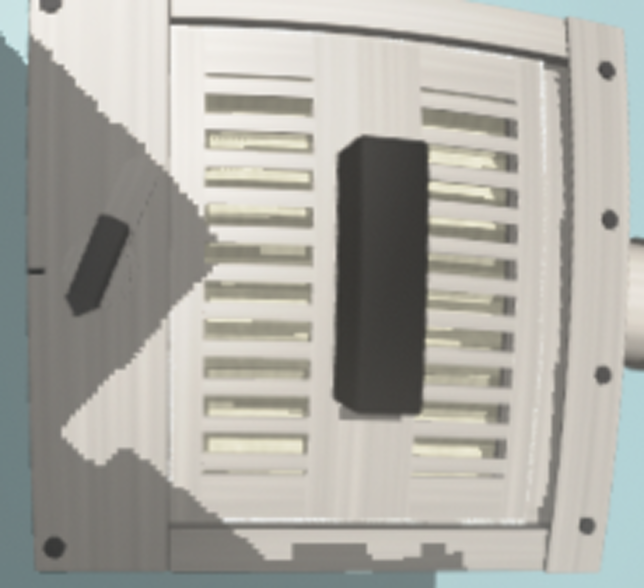

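Run:
```python
from h import *
c=load("pics/A_wrist.npz")
f=lambda p,z=.0905:px2w(c,(p[0]/6+200,p[1]/6+55),z,True)[:2]
L1,L2,R1,T=f((218,128)),f((141,305)),f((266,148)),f((163,347))
d=L1-L2;print("edge angle",np.degrees(np.arctan2(d[1],d[0])),np.linalg.norm(d))
m=(L1+R1)/2;d=m-T;print("axis angle",np.degrees(np.arctan2(d[1],d[0])),np.linalg.norm(d),"mid",(m+T)/2,"width",np.linalg.norm(L1-R1))
print("mark",f((95,250),.062),f((60,250),.062))
# seam rim x
print(f((362,100),.062),f((362,500),.062))
```

```text
edge angle 65.94290716634758 0.028614330427005712
axis angle 68.7579023910933 0.033148948364145274 mid [ 0.45543388 -0.21314636] width 0.007651472997297891
mark [ 0.43591841 -0.21272344] [ 0.43014873 -0.21250238]
[ 0.47949982 -0.18878084] [ 0.47905479 -0.254839  ]
```

Emit:
arm_command:
  plan:
    - [[-0.3, 0.9, -0.5], -1.2]
    - [[-0.6, 1.9, -1.2], -2.4]
    - [[-0.73, 2.9, -2], -3.6]
    - [[-0.73, 3.5, -2.7], -4.46]
    - [[-0.73, 3.5, -2.9], -4.46]
  fingers: -0.2

```text
time: 22.0
position: [0.4536, -0.2107, 0.118]
tool_rot: [-0.393, 0.59, -0.586, 0.392]
ft_force: [-0.6, 0.6, 0.3]
grip_width: 0.0349
```

Emit:
arm_command:
  plan:
    - [[0, 0, 0], 0]
    - [[0, 0, 0], 0]
    - [[0, 0, 0], 0]

```text
time: 22.3
position: [0.4559, -0.216, 0.1208]
tool_rot: [0.391, -0.588, 0.59, -0.392]
ft_force: [-0.8, 0.7, 0.0]
grip_width: 0.0345
```

```bash
python3 snap.py B wrist
```

```text
22.35 [ 0.4557 -0.2159  0.1208] -22.73 [0.04 0.24 0.44] [-0.013 -0.003 -0.005] 0.03482
```

View pics/B_wrist.png

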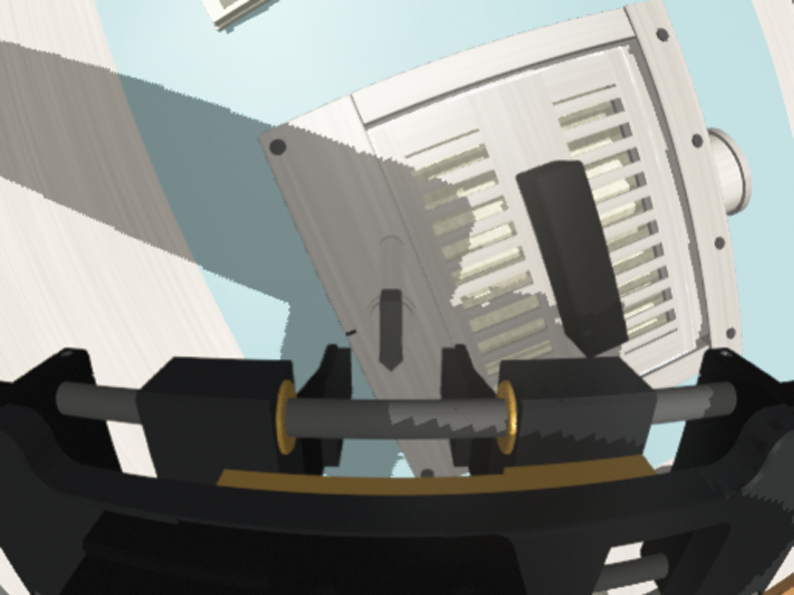

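Emit:
arm_command:
  plan:
    - [[0, 0.1, -0.5], 0]
    - [[0, 0.1, -1.1], 0]
    - [[0, 0.1, -1.6], 0]
    - [[0, 0.1, -1.93], 0]
    - [[0, 0.1, -1.93], 0]

```text
time: 22.85
position: [0.4545, -0.2124, 0.0713]
tool_rot: [-0.392, 0.589, -0.588, 0.391]
ft_force: [0.0, 0.3, -0.1]
grip_width: 0.0345
```

Emit:
arm_command:
  plan:
    - [[0, 0, 0], 0]
    - [[0, 0, 0], 0]
    - [[0, 0, 0], 0]
    - [[0, 0, 0], 0]
    - [[0, 0, 0], 0]
  fingers: -1
  force: 12

```text
time: 23.35
position: [0.455, -0.2123, 0.0722]
tool_rot: [0.392, -0.589, 0.589, -0.392]
ft_force: [-0.1, -0.4, 2.3]
grip_width: 0.0098
```

```bash
python3 snap.py C wrist
```

```text
23.4 [ 0.4549 -0.2123  0.0723] -22.73 [-1.31 -0.09  3.09] [-0.027  0.077 -0.077] 0.00995
```

View pics/C_wrist.png

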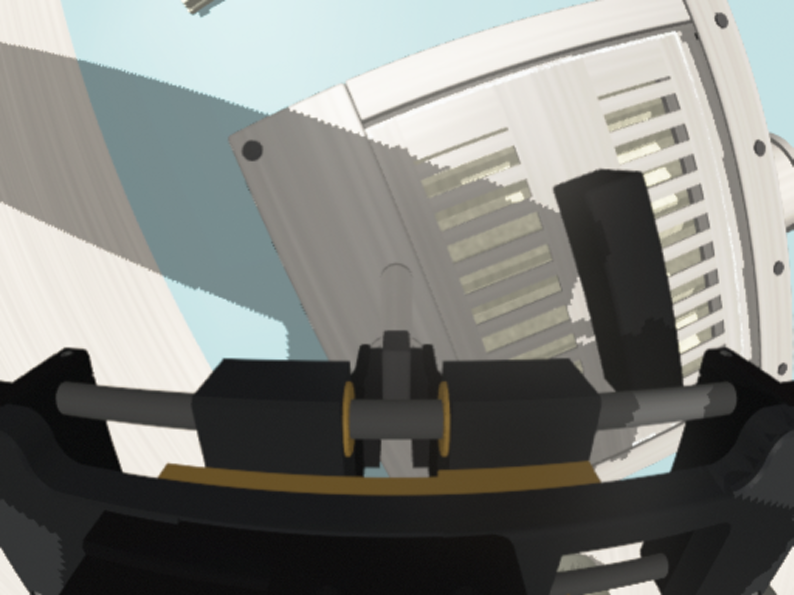

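Emit:
arm_command:
  plan:
    - [[0, 0, 0], -1]
    - [[0, 0, 0], -2]
    - [[0, 0, 0], -3]
    - [[0, 0, 0], -4]
    - [[0, 0, 0], -5]

```text
time: 23.9
position: [0.4553, -0.2125, 0.0722]
tool_rot: [0.254, -0.659, 0.66, -0.254]
ft_force: [-1.3, 0.2, 2.3]
grip_width: 0.01
```

Emit:
arm_command:
  plan:
    - [[0, 0, 0], -1]
    - [[0, 0, 0], -2]
    - [[0, 0, 0], -3]
    - [[0, 0, 0], -4]
    - [[0, 0, 0], -5]

```text
time: 24.4
position: [0.4555, -0.2129, 0.0723]
tool_rot: [0.105, -0.699, 0.7, -0.106]
ft_force: [-0.7, -1.0, 2.6]
grip_width: 0.0099
```

Emit:
arm_command:
  plan:
    - [[0, 0, 0], -1]
    - [[0, 0, 0], -2]
    - [[0, 0, 0], -3]
    - [[0, 0, 0], -3.54]
    - [[0, 0, 0], -3.54]

```text
time: 24.9
position: [0.4556, -0.2132, 0.0722]
tool_rot: [-0.003, -0.706, 0.708, 0.002]
ft_force: [-0.0, -3.1, 2.8]
grip_width: 0.0098
```

```bash
python3 snap.py D wrist
```

```text
24.95 [ 0.4556 -0.2132  0.0723] -90.36 [ 0.1  -3.49  2.41] [-0.496  0.061 -0.082] 0.00985
```

View pics/D_wrist.png

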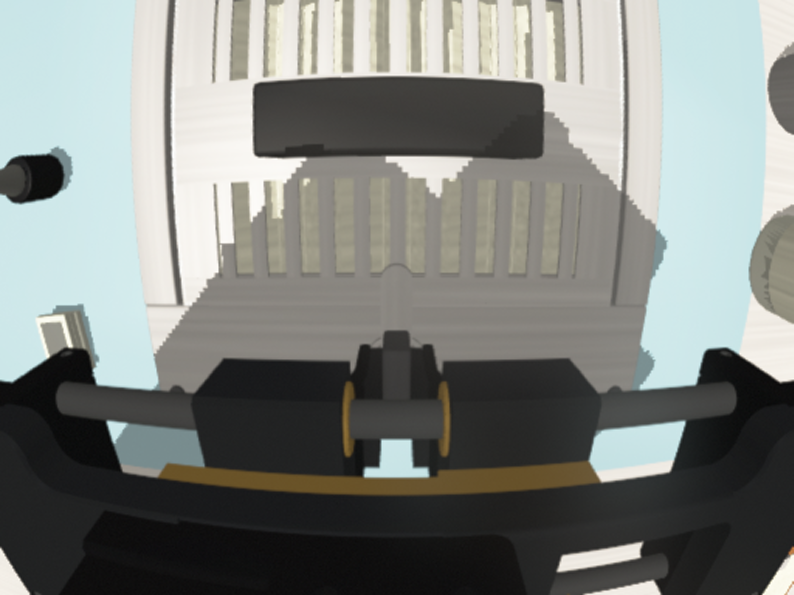

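Emit:
arm_command:
  plan:
    - [[0, -0.03, 0], 0]
    - [[0, -0.03, 0], 0]
    - [[0, -0.03, 0], 0]
    - [[0, -0.03, 0], 0]
  fingers: -0.4

```text
time: 25.35
position: [0.4545, -0.2125, 0.0716]
tool_rot: [0.002, 0.707, -0.707, -0.003]
ft_force: [-0.5, -0.6, -0.1]
grip_width: 0.0251
```

Emit:
arm_command:
  plan:
    - [[0, 0, 0.4], 0]
    - [[0, 0, 1.2], 0]
    - [[0, 0, 2], 0]
    - [[-0.8, 0, 3], 0]
    - [[-1.6, 0, 4], 0]

```text
time: 25.85
position: [0.4145, -0.2127, 0.1731]
tool_rot: [-0.002, -0.707, 0.707, 0.002]
ft_force: [-0.4, -0.1, 0.1]
grip_width: 0.0258
```

Emit:
arm_command:
  plan:
    - [[-0.2, 0, 0.6], 0]
    - [[-0.2, 0, 0.6], 0]
    - [[-0.2, 0, 0.6], 0]
    - [[-0.2, 0, 0.6], 0]

```text
time: 26.25
position: [0.4099, -0.2127, 0.1863]
tool_rot: [0.002, 0.707, -0.707, -0.003]
ft_force: [-0.3, -0.4, 1.1]
grip_width: 0.026
```

```bash
python3 snap.py E wrist,scene,top
python3 - <<'E'
from h import *
c=load(f"pics/E_wrist.npz");im=c["pixels"][:,:,::-1]
a=im[105:235,215:315]; cv2.imwrite(f"pics/E_z.png",cv2.resize(a,None,fx=4.5,fy=4.5,interpolation=cv2.INTER_CUBIC))
E
```

```text
26.4 [ 0.4098 -0.2126  0.1859] -90.4 [ 0.48  0.7  -0.5 ] [ 0.014  0.003 -0.042] 0.02657
```

View pics/E_wrist.png

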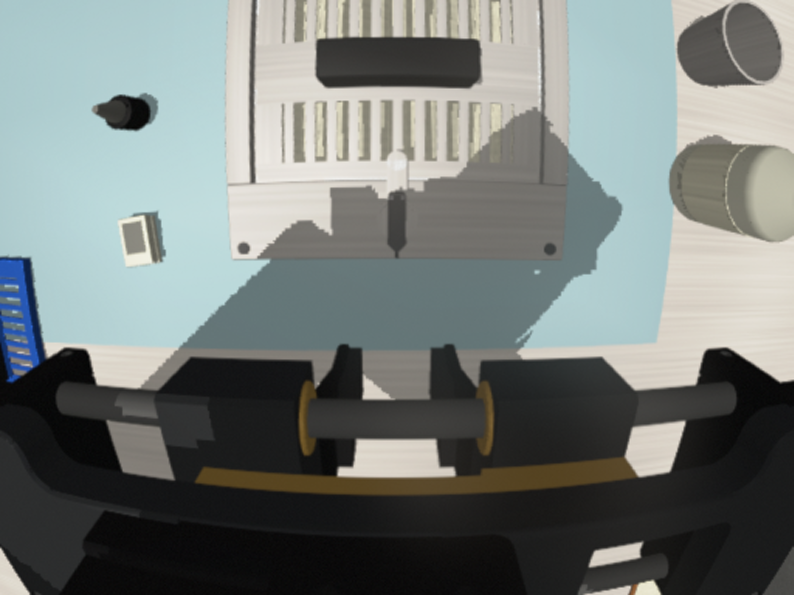

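View pics/E_z.png

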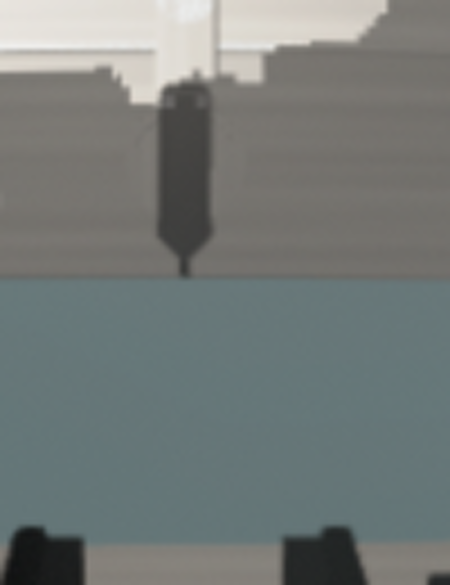

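Run:
```python
from h import *
c=load(f"pics/E_wrist.npz");im=c["pixels"][:,:,::-1]
a=im[0:175,140:380]; w=cv2.resize(a,None,fx=3.2,fy=3.2,interpolation=cv2.INTER_CUBIC);cv2.imwrite("pics/E_box.png",w)
A=load("pics/a_top.npz")["pixels"];B=load("pics/E_top.npz")["pixels"]
cv2.imwrite("pics/E_cmp.png",np.vstack([cv2.resize(x[110:290,60:430,::-1],None,fx=1.6,fy=1.6) for x in(A,B)]))
```

```text
(no output)
```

View pics/E_box.png

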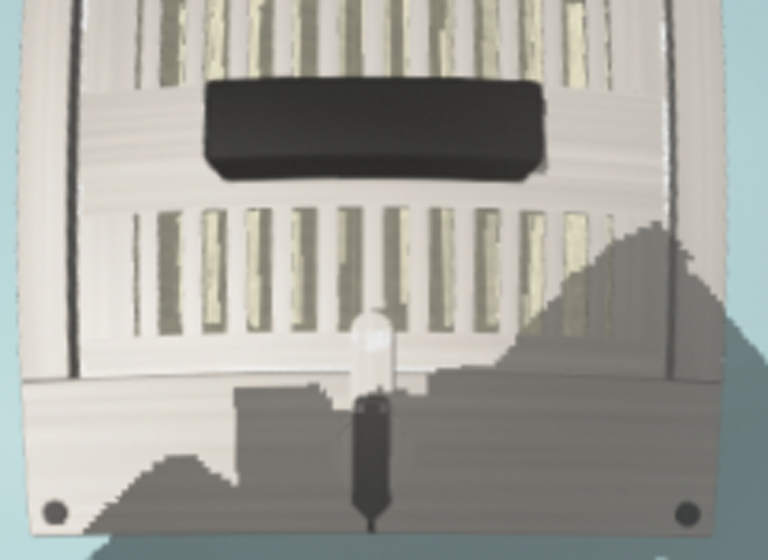

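View pics/E_cmp.png

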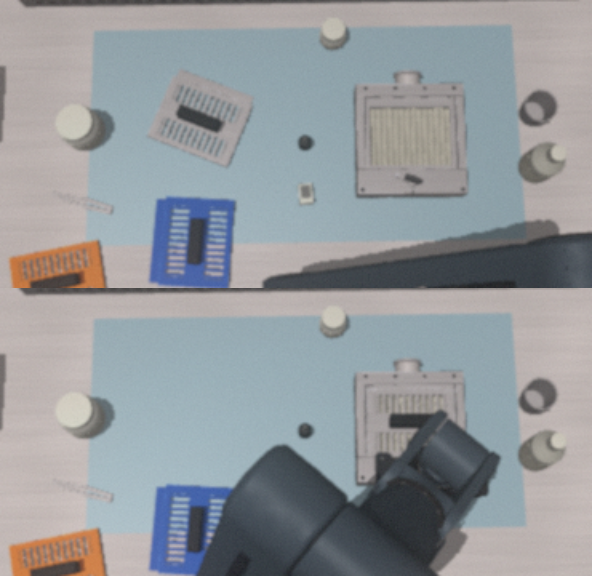

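```bash
python3 -c "
from rig import hand_in,get_obs
print(get_obs()['time'],hand_in())"
```

```text
the job is handed in; nothing more can be done
26.4 None
```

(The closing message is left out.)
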